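# Restock the picking rack in reverse order

## Task

Move the four grocery items one by one from the delivery tray into the picking rack, one in the middle of each bay, so that the row ends up in reverse order: the item at the left end of the tray goes into the bay at the right end of the rack, and so on along the row. Set each one down gently on the deck, upright; do not drop it in.

Things in the scene. Friction and masses are not known exactly. Their poses are not given: they have to be found in the camera images.
- can_mid (a point): Tall food can standing upright: bare steel with a pale paper wrap, 52 mm diameter, 105 mm high; 110 to 330 g. The point is its centre, half-way up (52.5 mm above its underside); its z points up.
- tin_mid (a point): Short food tin standing upright: same look as the can but 56 mm diameter and only 52 mm high; 110 to 330 g. The point is its centre, half-way up (26 mm above its underside); its z points up.
- jar_mid (a point): Amber glass jar standing upright: 56 mm diameter, 68 mm high body with a white lid of 52 mm diameter on top, 82 mm high in all; 110 to 330 g. The point is its centre, half-way up (41 mm above its underside); its z points up.
- carton_mid (a point): Small brown cardboard box standing upright with a pale strip of tape over its top: 46 mm along its x, 50 mm along its y, 90 mm high; 110 to 330 g. The point is its centre, half-way up (45 mm above its underside); its z points up.
- pad_can: Fixed flat cork pad, 70 x 70 mm and 4 mm thick, lying in the delivery tray, on which the tall can stands at the start; it stays behind and so marks where in the row that item stood. Origin at the centre of its underside, 4 mm below the item's underside.
- pad_tin: Fixed flat cork pad, 70 x 70 mm and 4 mm thick, lying in the delivery tray, on which the short tin stands at the start; it stays behind and so marks where in the row that item stood. Origin at the centre of its underside, 4 mm below the item's underside.
- pad_jar: Fixed flat cork pad, 70 x 70 mm and 4 mm thick, lying in the delivery tray, on which the jar stands at the start; it stays behind and so marks where in the row that item stood. Origin at the centre of its underside, 4 mm below the item's underside.
- pad_carton: Fixed flat cork pad, 70 x 70 mm and 4 mm thick, lying in the delivery tray, on which the cardboard box stands at the start; it stays behind and so marks where in the row that item stood. Origin at the centre of its underside, 4 mm below the item's underside.
- tray: Delivery tray: fixed black plastic board, 110 mm (x) by 360 mm (y), floor 10 mm above the table, a 40 mm high wall at each end, none along the long sides. The cork pads lie in a row on its y axis at 120, 40, -40 and -120 mm; which is where differs. Origin on the table, under its centre; y points to the robot's left, within 8 degrees. It is nearer the robot than the rack, or beyond it.
- rack: Picking rack: fixed grey steel base, 120 mm (x) by 346 mm (y), plywood deck 30 mm above the table. Five steel dividers (6 mm thick, 24 mm above the deck) make four empty bays 74 mm wide, open in front and behind, centred on its y axis at 120, 40, -40 and -120 mm. Origin on the table, under its centre; y points to the robot's left, within 8 degrees.
There are look-alikes about, which are no part of the job. What is shaped like the part that bears carton_mid but green or purple is not meant.

How it is judged:
By the outcome, as a careful person would: the job done as asked, in the order asked, and still so for the second after the job is handed in, with the robot touching nothing.
It also fails if it takes over 106 s, if anything falls off the work surface, if the arm or the gripper's body presses on something with over 40 N, if the wrist force passes 120 N, or if a joint passes its speed limit or range.

## Robot

A 6-joint arm with a two-finger parallel gripper is mounted at the origin on the work surface. World frame = base frame: x ahead of the robot, y to its left, z up, the work surface at z = 0. Lengths are in mm, angles in rad, forces in N, time in s.
With the tool pointing down it reaches from about 200 to 875 mm from the base axis. Payload 3.4 kg.
Tool frame: the origin (TCP) lies between the finger pads; the fingertips stand 19 mm ahead of it and the grasp point (between the pads) is the TCP; z points along the fingers, y is the direction in which the jaws open and shut (so a half turn about z gives the same grasp; the last joint's range is limited). The gripper opens to 94 mm and grips with 3 to 60 N. Pads are 16 mm wide; open, the fingers measure 119 mm over their backs; the gripper's body (75 mm by 177 mm) begins 78 mm behind the grasp point.
Start: joints at [-1.252, 0.276, 1.505, -0, 1.361, -0.121], TCP at [244.816, -520.319, 193.393] pointing down, gripper open.
Joint ranges: [-2.89, 2.89], [-0.75, 2.08], [0.22, 2.7], [-1.18, 4.32], [0.11, 2.71], [-2.7, 2.7]. Speed limits (rad/s): [2.57, 2.57, 3.14, 3.14, 3.14, 3.14].

## Interface

Orientations are given as a unit quaternion [w, x, y, z].
In Python, from bench import * gives the robot as it stands.
- The arm moves only by the tool arm_command, never from a script. Its argument "steps" is a list of rows, each an object of numbers: "rx", "ry", "rz": the turn, a rotation vector about the tool's x, y, z in rad; "x", "y", "z": the shift along the tool's x, y, z in m; "claw": the opening, from 0 (shut) to 1 (fully open). In form: [{"rx": .., "ry": .., "rz": .., "x": .., "y": .., "z": .., "claw": ..}, ...]. A call has exactly 8 rows; each row is the pose to reach, as a shift and turn from the pose commanded when the call began, along the tool's axes at that moment; what a row does not reach only later rows make up. A row lasts 1/12 s, in which the tool goes at most 41.7 mm and 7.16 degrees, less where a joint would pass 70% of its speed; a pose out of reach is approached as far as the arm can. A call with a gripper value outside its range is refused whole. The fingers move at their own pace and stop on an object; "squeeze" is the grip in N (left out, the last holds). Time passes only in rows, so rows that repeat a pose let the fingers close, or fill a call up. It gives the time, the measured TCP pose, the force and the opening at its end, in the units of the state.
- read_state(): the state, without advancing time (a new reading comes with each control period).
- grab_frame(name): name is "side" or "top"; returns (picture, depth): 420x560x3 uint8, blue, green, red; 420x560 float32, mm along the optical axis (not along the pixel's ray), 0 where there is no reading.
- camera_model(name): a dict with "fx", "fy", "cx", "cy" (pixels), "T" (4x4, takes a point from camera to world coordinates). Camera axes: x right, y up, looking along -z (the intrinsics and any distortion apply to the point x, -y, -z); pixel columns grow to the right and rows downward; lengths in mm; the calibration is good to about 2 mm. A picture is of the moment at which its call begins. camera_model takes no time and is no camera call.
- job_done(): hands the job in, once; it reports no verdict.
The state is a dict: "time_s": time; "joint_positions": joint angles; "joint_velocities": joint speeds; "tau": joint torques, N m; "tool_pos": TCP position; "eef_rot": TCP orientation; "force": force on the tool from outside, world axes, zero at the start; "moment": the same for the moment, N m; "width": opening from 0.0 (shut) to 1.0 (fully open).
Only numpy, scipy, OpenCV 4.12 (cv2) and the standard library are available. Lean on these libraries where they do the work, as an engineer would, in place of code of your own. Each camera call takes 0.05 s, during which the arm holds its last target. There are 200 camera calls.

## Working session

There is one attempt and no reset: what is moved stays moved. The work goes in short steps, Python scripts to look and compute and a tool call to move; the robot and the scene stay as the last step left them, time stands still between calls to the robot, and variables do not carry over. Pictures are saved under pics/ and viewed, on a budget of 14 in all, crops included, one or two more only if the job needs it, and the job is handed in when it is done.

Besides the shell and the picture viewer there is one more tool, called after "Call:" by a JSON object that holds its "name" and its "arguments", one argument or row to a line. arm_command: Moves the arm, as the interface text tells. Its arguments: {"type":"object","properties":{"steps":{"type":"array"},"squeeze":{"type":"number"}},"required":["steps"]}

```bash
mkdir -p pics; ls; python3 - <<'E'
from bench import *
import cv2,numpy as np
for n in("side","top"):
    p,d=grab_frame(n); cv2.imwrite(f"pics/{n}0.png",p); np.save(f"{n}0.npy",d)
    m=camera_model(n); print(n,{k:v for k,v in m.items() if k!="T"}); print(np.round(m["T"],3).tolist())
print(read_state())
E
```

```text
pics
side {'fx': 474.08633278017834, 'fy': 474.08633278017834, 'cx': 266.7027586298292, 'cy': 209.9335216413178}
[[0.948, 0.193, -0.254, 317.183], [-0.319, 0.555, -0.768, -634.37], [-0.007, 0.809, 0.587, 492.914], [0.0, 0.0, 0.0, 1.0]]
top {'fx': 520.9108733410933, 'fy': 520.9108733410933, 'cx': 276.353120877141, 'cy': 210.49531125909965}
[[0.026, 0.997, -0.076, 429.273], [-0.999, 0.024, -0.029, -72.698], [-0.027, 0.077, 0.997, 996.535], [0.0, 0.0, 0.0, 1.0]]
{'time_s': 0.1, 'joint_positions': array([-1.25202911e+00,  2.76543825e-01,  1.50594707e+00,  3.38193423e-05,
        1.36073226e+00, -1.21030294e-01]), 'joint_velocities': array([ 0.00081606, -0.00083498, -0.00335024,  0.00039853,  0.00070536,
       -0.00030851]), 'tau': array([ 8.72784876e-04, -4.05456376e+01, -2.37780172e+01,  7.01208157e-02,
        2.98803148e-02, -4.85232454e-05]), 'tool_pos': array([ 244.64022214, -519.79757348,  192.60808871]), 'eef_rot': array([-8.12899703e-04,  9.75919986e-01,  2.18127293e-01, -6.40168242e-05]), 'force': array([ 0.67348658, -0.09014827, -0.34740798]), 'moment': array([-0.02063862,  0.00420849,  0.04497787]), 'width': 1.0043710521634026}
```

```bash
sleep 3
```

```text
(no output)
```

View pics/top0.png

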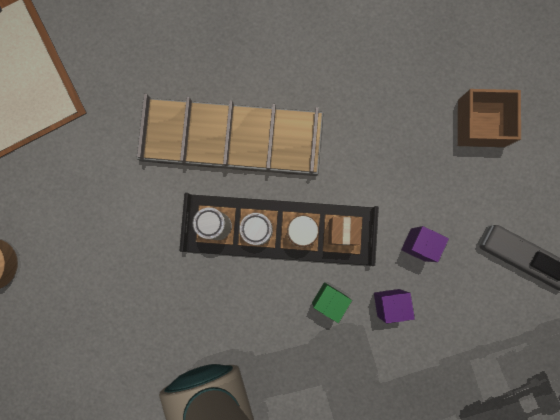

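View pics/side0.png

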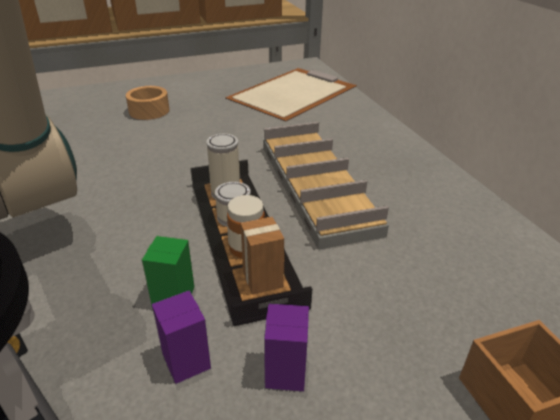

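Top view: the tray is nearer the robot. From left to right it holds the can (209,224), tin (256,229), jar (303,231) and carton (345,232). The rack lies beyond it, with its bays at about (165,131) to (293,140). The green and purple boxes are the look-alikes. Next I'll measure from both views.

```bash
cat > h.py <<'E'
from bench import *
import cv2,numpy as np
def cloud(n,d):
    m=camera_model(n);v,u=np.mgrid[:d.shape[0],:d.shape[1]]
    P=np.stack([(u-m["cx"])/m["fx"]*d,-(v-m["cy"])/m["fy"]*d,-d,np.ones_like(d)],-1)@m["T"].T
    P=P[...,:3].copy();P[d<=0]=np.nan;return P
def ray(n,u,v,z):
    m=camera_model(n);r=m["T"][:3,:3]@[(u-m["cx"])/m["fx"],-(v-m["cy"])/m["fy"],-1];o=m["T"][:3,3]
    return o+r*(z-o[2])/r[2]
E
python3 - <<'E'
from h import *
for n in("top","side"):
    p=cv2.imread(f"pics/{n}0.png");P=cloud(n,np.load(f"{n}0.npy"));x,y,z=P[...,0],P[...,1],P[...,2]
    print(n)
    hsv=cv2.cvtColor(p,cv2.COLOR_BGR2HSV)
    if n=="top":
        for nm,u,v in [("can",209,223),("tin",256,229),("jar",303,231),("carton",345,232),("deck",165,130),("deck",207,132),("deck",250,135),("deck",293,138),("tray",325,204),("table",150,220),("pad",229,238)]:
            print(nm,np.round(P[v,u]),np.nanmedian(z[v-2:v+3,u-2:u+3]))
    R=(x>300)&(x<650)&(y>-320)&(y<240)
    # object tops by height bands
    S=(x>330)&(x<480)
    for nm,lo,hi in [("can",110,130),("carton",99,109),("jar",90,100),("tin",58,72)]:
        M=(S&(z>lo)&(z<hi)).astype(np.uint8);k,l,s,c=cv2.connectedComponentsWithStats(M)
        for i in range(1,k):
            if s[i,4]>60:
                Q=P[l==i];r=cv2.minAreaRect(Q[:,:2].astype(np.float32));(cc,rad)=cv2.minEnclosingCircle(Q[:,:2].astype(np.float32))
                print(nm,s[i,4],np.round(c[i]),"med z",np.round(np.median(Q[:,2]),1),"rect",np.round(r[0],1),np.round(r[1],1),round(r[2],1),"circ",np.round(cc,1),round(rad,1))
    for nm,M in [("deck",(hsv[...,0]>8)&(hsv[...,0]<28)&(hsv[...,1]>60)&(abs(z-30)<8)&(x>470)&(x<680)),
                 ("tray",(hsv[...,2]<45)&(z<60)&(z>4)&(x>300)&(x<500)&(y>-300)&(y<150)),
                 ("rack",(z>18)&(z<64)&(x>470)&(x<680)&(y>-250)&(y<250))]:
        k,l,s,c=cv2.connectedComponentsWithStats(M.astype(np.uint8))
        for i in range(1,k):
            if s[i,4]>250:
                Q=P[l==i];r=cv2.minAreaRect(Q[:,:2].astype(np.float32))
                print(nm,s[i,4],np.round(c[i]),"z",np.round(np.percentile(Q[:,2],[5,50,95]),1),"rect",np.round(r[0],1),np.round(r[1],1),round(r[2],1))
E
```

```text
top
can [472.  66. 122.] 119.53565616856963
tin [466. -10.  67.] 66.96779776317464
jar [464. -94.  97.] 96.63920409516277
carton [ 464. -165.  106.] 105.04827874435296
deck [651. 170.  30.] 30.176501137255627
deck [648.  90.  33.] 30.813052218099074
deck [645.   9.  30.] 30.07848730497335
deck [641. -72.  30.] 30.610107954451678
tray [ 519. -136.    9.] 9.353241970394151
table [481. 199.   1.] -0.49057471343314774
pad [450.  44.  16.] 14.428194797725382
can 519 [209. 227.] med z 119.7 rect [463.3  66.7] [32.3 53.2] 1.2 circ [473.3  67. ] 26.7
carton 627 [346. 233.] med z 104.8 rect [ 461.2 -167.6] [36.  49.9] 1.1 circ [ 461.9 -167.5] 30.0
jar 583 [303. 232.] med z 96.4 rect [459.7 -92.9] [39.9 50.2] 1.2 circ [465. -93.] 25.7
jar 576 [431. 244.] med z 91.5 rect [ 447.5 -312.2] [50.2 46. ] 65.9 circ [ 447.9 -311.8] 33.2
jar 392 [332. 300.] med z 91.4 rect [ 340.8 -146.8] [49.9 45.9] 60.0 circ [ 340.1 -146.9] 32.4
jar 385 [398. 303.] med z 91.5 rect [ 343.9 -257.2] [33.2 49.9] 8.1 circ [ 343.5 -257.4] 29.0
tin 611 [255. 232.] med z 67.0 rect [459.4  -9.3] [39.5 55.9] 1.4 circ [467.5  -9
[... 2608 characters left out ...]
ck 494 [299. 159.] z [28.7 30.4 31.7] rect [634.5 103.1] [62.9 90.3] 87.6
deck 713 [315. 180.] z [28.8 30.3 31.9] rect [632.1  20.2] [65.3 95.7] 86.5
deck 1022 [333. 206.] z [28.8 30.3 31.7] rect [629.1 -58.8] [ 63.7 101.5] 89.4
deck 385 [350. 227.] z [26.1 29.8 31.9] rect [ 628.2 -114.8] [ 11.  103.3] 86.6
deck 630 [488. 391.] z [22.7 30.4 37.2] rect [ 637.  -424.1] [77.6  3.1] 89.6
tray 2791 [232. 263.] z [ 8.7 11.  39.5] rect [460.6 -50.3] [358.1  96. ] 87.2
rack 6808 [319. 185.] z [23.7 31.4 53.9] rect [635.1  48.9] [344.7 109.2] 86.8
rack 291 [277. 274.] z [20.2 41.5 61.7] rect [ 478.8 -190.5] [ 4.3 17.3] 87.6
rack 466 [296. 295.] z [19.9 33.4 40.7] rect [ 491.8 -225.2] [10.3 42.9] 85.9
```

```bash
python3 - <<'E'
from h import *
for n in("top","side"):
    p=cv2.imread(f"pics/{n}0.png");P=cloud(n,np.load(f"{n}0.npy"));x,y,z=P[...,0],P[...,1],P[...,2]
    print(n);hsv=cv2.cvtColor(p,cv2.COLOR_BGR2HSV)
    S=(x>400)&(x<540)
    for nm,lo,hi,y0,y1 in [("can",112,128,25,110),("tin",60,74,-45,32),("jar",90,102,-130,-55),("carton",99,110,-205,-130)]:
        M=S&(z>lo)&(z<hi)&(y>y0)&(y<y1)
        k,l,s,c=cv2.connectedComponentsWithStats(M.astype(np.uint8));i=1+np.argmax(s[1:,4])
        zm=np.median(z[l==i]);v,u=np.nonzero(l==i)
        Q=np.array([ray(n,a,b,zm)[:2] for a,b in zip(u,v)],np.float32)  # rays on the top plane
        r=cv2.minAreaRect(Q);cc,rad=cv2.minEnclosingCircle(Q)
        print(nm,"z",round(zm,1),"rect",np.round(r[0],1),np.round(r[1],1),round(r[2],1),"circ",np.round(cc,1),round(rad,1),"mid",np.round((Q.min(0)+Q.max(0))/2,1))
    for nm,M,zz in [("deck",(hsv[...,0]>8)&(hsv[...,0]<28)&(hsv[...,1]>60)&(abs(z-30)<6)&(x>550)&(x<740)&(y>-200)&(y<280),30.3),
                 ("divider",(z>46)&(z<62)&(x>550)&(x<740)&(y>-200)&(y<280),54),
                 ("wall",(hsv[...,2]<60)&(z<60)&(z>32)&(x>380)&(x<540)&((y>110)&(y<160)|(y<-215)&(y>-260)),40),
                 ("cork",(hsv[...,0]>5)&(hsv[...,0]<25)&(hsv[...,1]>80)&(abs(z-14)<4)&(x>400)&(x<540),14)]:
        k,l,s,c=cv2.connectedComponentsWithStats(M.astype(np.uint8))
        for i in range(1,k):
            if s[i,4]>60:
                v,u=np.nonzero(l==i);zm=np.median(z[l==i])
                Q=np.array([ray(n,a,b,zm)[:2] for a,b in zip(u,v)],np.float32);r=cv2.minAreaRect(Q)
                print(nm,s[i,4],"z",round(zm,1),"rect",np.round(r[0],1),np.round(r[1],1),round(r[2],1))
E
```

```text
top
can z 119.7 rect [472.6  67. ] [50.8 52.7] 1.4 circ [473.1  66.9] 26.6 mid [472.6  67. ]
tin z 67.0 rect [467.4  -9.3] [55.4 55.5] 1.5 circ [467.5  -9.2] 28.5 mid [467.4  -9.3]
jar z 96.5 rect [464.7 -92.7] [50.1 50. ] 1.4 circ [465.2 -93. ] 25.7 mid [464.8 -92.7]Traceback (most recent call last):
  File "<stdin>", line 10, in <module>
  File "h.py", line 8, in ray
    m=camera_model(n);r=m["T"][:3,:3]@[(u-m["cx"])/m["fx"],-(v-m["cy"])/m["fy"],-1];o=m["T"][:3,3]
ValueError: time passes only in moves, steps and waits
```

```bash
cat > h.py <<'E'
from bench import *
import cv2,numpy as np,functools
cm=functools.lru_cache(None)(camera_model)
def cloud(n,d):
    m=cm(n);v,u=np.mgrid[:d.shape[0],:d.shape[1]]
    P=np.stack([(u-m["cx"])/m["fx"]*d,-(v-m["cy"])/m["fy"]*d,-d,np.ones_like(d)],-1)@m["T"].T
    P=P[...,:3].copy();P[d<=0]=np.nan;return P
def ray(n,u,v,z):
    m=cm(n);r=np.stack([(u-m["cx"])/m["fx"],-(v-m["cy"])/m["fy"],-np.ones(len(u))],1)@m["T"][:3,:3].T;o=m["T"][:3,3]
    return (o+r*((z-o[2])/r[:,2:]))[:,:2].astype(np.float32)
E
cat > m.py <<'E'
from h import *
for n in("top","side"):
    p=cv2.imread(f"pics/{n}0.png");P=cloud(n,np.load(f"{n}0.npy"));x,y,z=P[...,0],P[...,1],P[...,2]
    print(n);hsv=cv2.cvtColor(p,cv2.COLOR_BGR2HSV)
    S=(x>400)&(x<540)
    for nm,lo,hi,y0,y1 in [("can",112,128,25,110),("tin",60,74,-45,32),("jar",90,102,-130,-55),("carton",99,110,-205,-130)]:
        M=S&(z>lo)&(z<hi)&(y>y0)&(y<y1)
        k,l,s,c=cv2.connectedComponentsWithStats(M.astype(np.uint8));i=1+np.argmax(s[1:,4])
        zm=np.median(z[l==i]);v,u=np.nonzero(l==i)
        Q=ray(n,u,v,zm)
        r=cv2.minAreaRect(Q);cc,rad=cv2.minEnclosingCircle(Q)
        print(nm,"z",round(zm,1),"rect",np.round(r[0],1),np.round(r[1],1),round(r[2],1),"circ",np.round(cc,1),round(rad,1))
    for nm,M,zz in [("deck",(hsv[...,0]>8)&(hsv[...,0]<28)&(hsv[...,1]>60)&(abs(z-30)<6)&(x>550)&(x<740)&(y>-200)&(y<280),30.3),
                 ("divider",(z>46)&(z<62)&(x>550)&(x<740)&(y>-200)&(y<280),54),
                 ("wall",(hsv[...,2]<60)&(z<60)&(z>32)&(x>380)&(x<540)&((y>110)&(y<160)|(y<-215)&(y>-260)),40),
                 ("cork",(hsv[...,0]>5)&(hsv[...,0]<25)&(hsv[...,1]>80)&(abs(z-14)<4)&(x>400)&(x<540),14)]:
        k,l,s,c=cv2.connectedComponentsWithStats(M.astype(np.uint8))
        for i in range(1,k):
            if s[i,4]>60:
                v,u=np.nonzero(l==i);zm=np.median(z[l==i])
                Q=ray(n,u,v,zm);r=cv2.minAreaRect(Q)
                print(nm,s[i,4],"z",round(zm,1),"rect",np.round(r[0],1),np.round(r[1],1),round(r[2],1))
E
python3 m.py
```

```text
top
can z 119.7 rect [472.6  67. ] [50.8 52.7] 1.4 circ [473.1  66.9] 26.6
tin z 67.0 rect [467.4  -9.3] [55.4 55.5] 1.5 circ [467.5  -9.2] 28.5
jar z 96.5 rect [464.7 -92.7] [50.1 50. ] 1.4 circ [465.2 -93. ] 25.7
carton z 104.8 rect [ 466.3 -167.5] [46.1 49.4] 1.0 circ [ 466.6 -166.9] 33.0
deck 2146 z 30.0 rect [652.4 171.8] [ 70.4 112.8] 86.4
deck 2215 z 30.2 rect [647.2  90.9] [ 72.3 112.8] 86.5
deck 2271 z 30.3 rect [642.1   9.8] [ 73.3 112.8] 86.3
deck 2312 z 30.4 rect [637.1 -71. ] [ 73.7 112.8] 86.4
deck 198 z 30.5 rect [ 634.1 -118. ] [  6.3 111.1] 86.3
divider 272 z 53.4 rect [653.8 206.4] [  9.3 119.3] 86.3
divider 261 z 53.4 rect [649.6 127.3] [  8.1 119. ] 86.6
divider 241 z 53.7 rect [644.6  47.8] [  7.3 120.2] 86.4
divider 228 z 54.0 rect [638.7 -31.6] [  6.3 119.9] 86.4
divider 218 z 54.4 rect [ 634.6 -111.1] [  6.1 119.6] 86.4
wall 290 z 39.4 rect [477.4 124.9] [  9.9 107.8] 87.5
wall 260 z 40.2 rect [ 461.1 -223.7] [  8.3 108.2] 87.3
cork 420 z 14.1 rect [475.3  70.8] [71.2 71. ] 87.3
cork 477 z 14.3 rect [471.7  -9.4] [71.1 70.8] 87.5
cork 578 z 14.2 rect [467.6 -8
[... 450 characters left out ...]
644.6  99.2] [ 64.3 114.4] 86.7
deck 831 z 30.3 rect [639.5  17.2] [ 69.  114.5] 87.0
deck 1135 z 30.3 rect [634.8 -62.4] [ 67.5 114.3] 86.8
deck 416 z 29.7 rect [ 632.  -115.9] [ 15.4 113.9] 86.2
divider 257 z 51.6 rect [652.1 207.1] [ 22.6 124. ] 86.3
divider 303 z 51.6 rect [646.8 127.7] [ 21.4 125. ] 86.5
divider 343 z 51.6 rect [642.1  47.9] [ 19.9 122.9] 86.2
divider 396 z 52.0 rect [636.8 -32.2] [ 18.5 122.8] 86.4
divider 446 z 52.4 rect [ 631.8 -112.3] [ 16.9 123.7] 86.4
wall 73 z 36.3 rect [437.9 125.6] [17.6 31.6] 88.0
wall 594 z 38.6 rect [ 457.9 -226.3] [ 15.6 109.1] 87.3
cork 83 z 14.1 rect [ 470.8 1122.9] [ 27.8 138. ] 89.6
cork 1202 z 14.2 rect [467.2 -43.4] [305.3  74. ] 87.6
```

Call:
{"name": "arm_command", "arguments": {
  "steps": [
    {"x": 0.02, "y": -0.02, "z": 0, "rx": 0, "ry": 0, "rz": -0.05, "claw": 1},
    {"x": 0.05, "y": -0.047, "z": 0, "rx": 0, "ry": 0, "rz": -0.13, "claw": 1},
    {"x": 0.08, "y": -0.075, "z": 0, "rx": 0, "ry": 0, "rz": -0.21, "claw": 1},
    {"x": 0.11, "y": -0.103, "z": 0, "rx": 0, "ry": 0, "rz": -0.29, "claw": 1},
    {"x": 0.14, "y": -0.131, "z": 0, "rx": 0, "ry": 0, "rz": -0.37, "claw": 1},
    {"x": 0.17, "y": -0.159, "z": 0, "rx": 0, "ry": 0, "rz": -0.45, "claw": 1},
    {"x": 0.19, "y": -0.18, "z": 0, "rx": 0, "ry": 0, "rz": -0.51, "claw": 1},
    {"x": 0.2, "y": -0.19, "z": 0, "rx": 0, "ry": 0, "rz": -0.54, "claw": 1}
  ],
  "squeeze": 25
}}

```text
time_s: 0.77
tool_pos: [345.0, -259.2, 193.1]
eef_rot: [-0.001, 0.881, 0.473, 0.0]
force: [0.1, -0.4, -0.2]
width: 0.999
```

```bash
cat > go.py <<'E'
import sys;from bench import read_state
import numpy as np
from scipy.spatial.transform import Rotation as R
s=read_state();q=s["eef_rot"];r=R.from_quat(np.r_[q[1:],q[0]])
T={"can":(471.4,67,75),"tin":(466.3,-9.3,46),"jar":(463.6,-92.9,45),"carton":(465.2,-167.6,62),"B4":(636.2,-71.9,91.5),"B3":(641,8,62.5),"B2":(645.8,87.8,61.5),"B1":(650.6,167.7,78.5)}
rd=R.from_euler("z",86.8,degrees=True)*R.from_euler("x",180,degrees=True)
print("t",s["time_s"],"pos",s["tool_pos"].round(1),"F",s["force"].round(1),"w",round(s["width"],3),"rotvec to go",(r.inv()*rd).as_rotvec().round(3))
for n in sys.argv[1:]: print(n,"tool-frame shift m",((r.inv().apply(np.array(T[n])-s["tool_pos"]))/1000).round(4))
E
python3 go.py can
```

```text
t 0.7667 pos [ 345.  -259.2  193.1] F [ 0.1 -0.4 -0.2] w 0.999 rotvec to go [-0.001 -0.002 -0.53 ]
can tool-frame shift m [ 0.3415 -0.0748  0.1188]
```

Call:
{"name": "arm_command", "arguments": {
  "steps": [
    {"x": 0.025, "y": -0.005, "z": 0, "rx": 0, "ry": 0, "rz": -0.05, "claw": 1},
    {"x": 0.06, "y": -0.013, "z": 0, "rx": 0, "ry": 0, "rz": -0.12, "claw": 1},
    {"x": 0.1, "y": -0.022, "z": 0, "rx": 0, "ry": 0, "rz": -0.2, "claw": 1},
    {"x": 0.14, "y": -0.031, "z": 0, "rx": 0, "ry": 0, "rz": -0.28, "claw": 1},
    {"x": 0.18, "y": -0.039, "z": 0, "rx": 0, "ry": 0, "rz": -0.36, "claw": 1},
    {"x": 0.22, "y": -0.048, "z": 0, "rx": 0, "ry": 0, "rz": -0.44, "claw": 1},
    {"x": 0.25, "y": -0.055, "z": 0, "rx": 0, "ry": 0, "rz": -0.5, "claw": 1},
    {"x": 0.265, "y": -0.058, "z": 0, "rx": 0, "ry": 0, "rz": -0.53, "claw": 1}
  ]
}}

```text
time_s: 1.43
tool_pos: [444.8, -7.3, 193.1]
eef_rot: [-0.001, 0.726, 0.687, 0.001]
force: [0.5, -0.1, 0.1]
width: 0.996
```

```bash
python3 go.py can
```

```text
t 1.4333 pos [444.8  -7.3 193.1] F [ 0.5 -0.1  0.1] w 0.996 rotvec to go [-0.    -0.002  0.001]
can tool-frame shift m [0.0755 0.0225 0.1182]
```

Call:
{"name": "arm_command", "arguments": {
  "steps": [
    {"x": 0.025, "y": 0.008, "z": 0, "claw": 1},
    {"x": 0.055, "y": 0.017, "z": 0, "claw": 1},
    {"x": 0.07, "y": 0.021, "z": 0, "claw": 1},
    {"x": 0.0755, "y": 0.0225, "z": 0.01, "claw": 1},
    {"x": 0.0755, "y": 0.0225, "z": 0.02, "claw": 1},
    {"x": 0.0755, "y": 0.0225, "z": 0.03, "claw": 1},
    {"x": 0.0755, "y": 0.0225, "z": 0.035, "claw": 1},
    {"x": 0.0755, "y": 0.0225, "z": 0.035, "claw": 1}
  ]
}}

```text
$.steps[0]: bad value
```

```bash
python3 go.py can; python3 - <<'E'
from h import *
p,d=grab_frame("side"); cv2.imwrite("pics/s1.png",p)
E
```

```text
t 1.4333 pos [444.8  -7.3 193.1] F [ 0.5 -0.1  0.1] w 0.996 rotvec to go [-0.    -0.002  0.001]
can tool-frame shift m [0.0755 0.0225 0.1182]
```

View pics/s1.png

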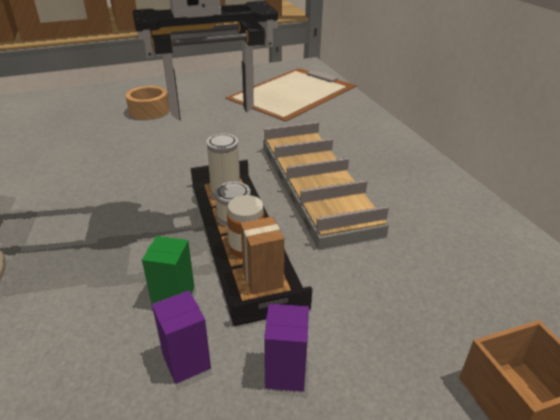

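All keys are required in every row, so that call was refused. The picture shows the open gripper above the row at (210,70), jaws along x as intended, and nothing moved. I'll repeat the move.

Call:
{"name": "arm_command", "arguments": {
  "steps": [
    {"x": 0.025, "y": 0.008, "z": 0, "rx": 0, "ry": 0, "rz": 0, "claw": 1},
    {"x": 0.055, "y": 0.017, "z": 0, "rx": 0, "ry": 0, "rz": 0, "claw": 1},
    {"x": 0.07, "y": 0.021, "z": 0, "rx": 0, "ry": 0, "rz": 0, "claw": 1},
    {"x": 0.0755, "y": 0.0225, "z": 0.01, "rx": 0, "ry": 0, "rz": 0, "claw": 1},
    {"x": 0.0755, "y": 0.0225, "z": 0.02, "rx": 0, "ry": 0, "rz": 0, "claw": 1},
    {"x": 0.0755, "y": 0.0225, "z": 0.03, "rx": 0, "ry": 0, "rz": 0, "claw": 1},
    {"x": 0.0755, "y": 0.0225, "z": 0.035, "rx": 0, "ry": 0, "rz": 0, "claw": 1},
    {"x": 0.0755, "y": 0.0225, "z": 0.035, "rx": 0, "ry": 0, "rz": 0, "claw": 1}
  ]
}}

```text
time_s: 2.15
tool_pos: [469.6, 62.0, 156.3]
eef_rot: [-0.001, 0.729, 0.685, -0.002]
force: [0.4, 0.3, 0.2]
width: 0.998
```

```bash
python3 go.py can
```

```text
t 2.15 pos [469.6  62.  156.3] F [0.4 0.3 0.2] w 0.998 rotvec to go [-0.004  0.001 -0.007]
can tool-frame shift m [0.0052 0.0019 0.0813]
```

Call:
{"name": "arm_command", "arguments": {
  "steps": [
    {"x": 0.003, "y": 0.001, "z": 0.01, "rx": 0, "ry": 0, "rz": 0, "claw": 1},
    {"x": 0.005, "y": 0.002, "z": 0.025, "rx": 0, "ry": 0, "rz": 0, "claw": 1},
    {"x": 0.005, "y": 0.002, "z": 0.04, "rx": 0, "ry": 0, "rz": 0, "claw": 1},
    {"x": 0.005, "y": 0.002, "z": 0.055, "rx": 0, "ry": 0, "rz": 0, "claw": 1},
    {"x": 0.005, "y": 0.002, "z": 0.07, "rx": 0, "ry": 0, "rz": 0, "claw": 1},
    {"x": 0.005, "y": 0.002, "z": 0.078, "rx": 0, "ry": 0, "rz": 0, "claw": 1},
    {"x": 0.005, "y": 0.002, "z": 0.081, "rx": 0, "ry": 0, "rz": 0, "claw": 1},
    {"x": 0.005, "y": 0.002, "z": 0.081, "rx": 0, "ry": 0, "rz": 0, "claw": 1}
  ]
}}

```text
time_s: 2.82
tool_pos: [473.5, 67.8, 76.8]
eef_rot: [-0.0, 0.729, 0.685, -0.0]
force: [-0.1, -0.5, 0.9]
width: 1.0
```

```bash
python3 go.py can
```

```text
t 2.8167 pos [473.5  67.8  76.8] F [-0.1 -0.5  0.9] w 1.0 rotvec to go [-0.001  0.    -0.006]
can tool-frame shift m [-0.0009 -0.002   0.0018]
```

Call:
{"name": "arm_command", "arguments": {
  "steps": [
    {"x": -0.001, "y": -0.002, "z": 0.001, "rx": 0, "ry": 0, "rz": 0, "claw": 0.8},
    {"x": -0.001, "y": -0.002, "z": 0.001, "rx": 0, "ry": 0, "rz": 0, "claw": 0.65},
    {"x": -0.001, "y": -0.002, "z": 0.001, "rx": 0, "ry": 0, "rz": 0, "claw": 0.58},
    {"x": -0.001, "y": -0.002, "z": 0.001, "rx": 0, "ry": 0, "rz": 0, "claw": 0.54},
    {"x": -0.001, "y": -0.002, "z": 0.001, "rx": 0, "ry": 0, "rz": 0, "claw": 0.5},
    {"x": -0.001, "y": -0.002, "z": 0.001, "rx": 0, "ry": 0, "rz": 0, "claw": 0.4},
    {"x": -0.001, "y": -0.002, "z": 0.001, "rx": 0, "ry": 0, "rz": 0, "claw": 0.4},
    {"x": -0.001, "y": -0.002, "z": 0.001, "rx": 0, "ry": 0, "rz": 0, "claw": 0.4}
  ],
  "squeeze": 25
}}

```text
time_s: 3.48
tool_pos: [472.0, 67.1, 76.5]
eef_rot: [0.0, 0.728, 0.685, 0.0]
force: [-0.6, 0.6, 1.2]
width: 0.551
```

```bash
python3 go.py can
```

```text
t 3.4833 pos [472.   67.1  76.5] F [-0.6  0.6  1.2] w 0.551 rotvec to go [ 0.001  0.    -0.005]
can tool-frame shift m [-0.0002 -0.0006  0.0015]
```

Call:
{"name": "arm_command", "arguments": {
  "steps": [
    {"x": 0, "y": 0, "z": -0.004, "rx": 0, "ry": 0, "rz": 0, "claw": 0.4},
    {"x": 0, "y": 0, "z": -0.015, "rx": 0, "ry": 0, "rz": 0, "claw": 0.4},
    {"x": 0, "y": 0, "z": -0.035, "rx": 0, "ry": 0, "rz": 0, "claw": 0.4},
    {"x": 0, "y": 0, "z": -0.06, "rx": 0, "ry": 0, "rz": 0, "claw": 0.4},
    {"x": 0, "y": 0, "z": -0.085, "rx": 0, "ry": 0, "rz": 0, "claw": 0.4},
    {"x": 0, "y": 0, "z": -0.105, "rx": 0, "ry": 0, "rz": 0, "claw": 0.4},
    {"x": 0, "y": 0, "z": -0.115, "rx": 0, "ry": 0, "rz": 0, "claw": 0.4},
    {"x": 0, "y": 0, "z": -0.12, "rx": 0, "ry": 0, "rz": 0, "claw": 0.4}
  ]
}}

```text
time_s: 4.15
tool_pos: [472.1, 67.1, 197.5]
eef_rot: [0.001, 0.728, 0.685, 0.001]
force: [-0.2, 0.3, -2.3]
width: 0.552
```

```bash
python3 go.py B4
```

```text
t 4.15 pos [472.1  67.1 197.5] F [-0.2  0.3 -2.3] w 0.552 rotvec to go [ 0.002 -0.    -0.005]
B4 tool-frame shift m [-0.1288  0.1721  0.1064]
```

Call:
{"name": "arm_command", "arguments": {
  "steps": [
    {"x": -0.008, "y": 0.01, "z": 0, "rx": 0, "ry": 0, "rz": 0, "claw": 0.4},
    {"x": -0.026, "y": 0.035, "z": 0, "rx": 0, "ry": 0, "rz": 0, "claw": 0.4},
    {"x": -0.049, "y": 0.066, "z": 0, "rx": 0, "ry": 0, "rz": 0, "claw": 0.4},
    {"x": -0.073, "y": 0.098, "z": 0, "rx": 0, "ry": 0, "rz": 0, "claw": 0.4},
    {"x": -0.097, "y": 0.13, "z": 0, "rx": 0, "ry": 0, "rz": 0, "claw": 0.4},
    {"x": -0.115, "y": 0.154, "z": 0, "rx": 0, "ry": 0, "rz": 0, "claw": 0.4},
    {"x": -0.126, "y": 0.168, "z": 0, "rx": 0, "ry": 0, "rz": 0, "claw": 0.4},
    {"x": -0.129, "y": 0.172, "z": 0, "rx": 0, "ry": 0, "rz": 0, "claw": 0.4}
  ]
}}

```text
time_s: 4.82
tool_pos: [637.5, -75.8, 192.8]
eef_rot: [-0.001, 0.729, 0.684, -0.001]
force: [-0.4, -0.6, -2.9]
width: 0.547
```

Call:
{"name": "arm_command", "arguments": {
  "steps": [
    {"x": 0, "y": 0, "z": 0.003, "rx": 0, "ry": 0, "rz": 0, "claw": 0.4},
    {"x": 0, "y": 0, "z": 0.01, "rx": 0, "ry": 0, "rz": 0, "claw": 0.4},
    {"x": 0, "y": 0, "z": 0.02, "rx": 0, "ry": 0, "rz": 0, "claw": 0.4},
    {"x": 0, "y": 0, "z": 0.03, "rx": 0, "ry": 0, "rz": 0, "claw": 0.4},
    {"x": 0, "y": 0, "z": 0.036, "rx": 0, "ry": 0, "rz": 0, "claw": 0.4},
    {"x": 0, "y": 0, "z": 0.04, "rx": 0, "ry": 0, "rz": 0, "claw": 0.4},
    {"x": 0, "y": 0, "z": 0.04, "rx": 0, "ry": 0, "rz": 0, "claw": 0.4},
    {"x": 0, "y": 0, "z": 0.04, "rx": 0, "ry": 0, "rz": 0, "claw": 0.4}
  ]
}}

```text
time_s: 5.48
tool_pos: [635.3, -71.8, 156.3]
eef_rot: [-0.0, 0.728, 0.685, -0.0]
force: [0.4, -0.3, -2.2]
width: 0.549
```

```bash
python3 go.py B4;python3 - <<'E'
from h import *
p,d=grab_frame("side"); cv2.imwrite("pics/s2.png",p)
E
```

```text
t 5.4833 pos [635.3 -71.8 156.3] F [ 0.4 -0.3 -2.2] w 0.549 rotvec to go [-0.     0.    -0.005]
B4 tool-frame shift m [-0.      0.0009  0.0648]
```

View pics/s2.png

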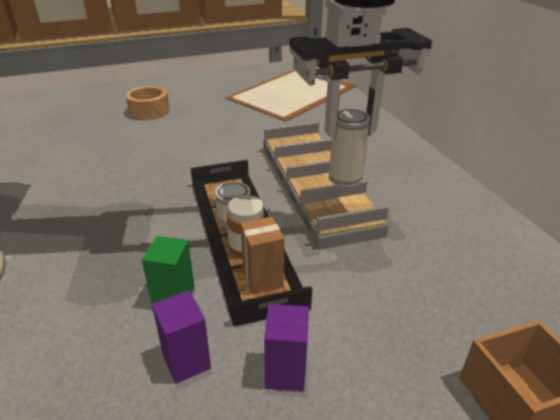

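The can is held upright at (350,145) above the right-end bay. Lowering now.

Call:
{"name": "arm_command", "arguments": {
  "steps": [
    {"x": 0, "y": 0, "z": 0.005, "rx": 0, "ry": 0, "rz": 0, "claw": 0.4},
    {"x": 0, "y": 0, "z": 0.015, "rx": 0, "ry": 0, "rz": 0, "claw": 0.4},
    {"x": 0, "y": 0, "z": 0.028, "rx": 0, "ry": 0, "rz": 0, "claw": 0.4},
    {"x": 0, "y": 0, "z": 0.04, "rx": 0, "ry": 0, "rz": 0, "claw": 0.4},
    {"x": 0, "y": 0, "z": 0.05, "rx": 0, "ry": 0, "rz": 0, "claw": 0.4},
    {"x": 0, "y": 0, "z": 0.055, "rx": 0, "ry": 0, "rz": 0, "claw": 0.4},
    {"x": 0, "y": 0, "z": 0.057, "rx": 0, "ry": 0, "rz": 0, "claw": 0.4},
    {"x": 0, "y": 0, "z": 0.058, "rx": 0, "ry": 0, "rz": 0, "claw": 0.4}
  ]
}}

```text
time_s: 6.2
tool_pos: [635.5, -72.2, 98.0]
eef_rot: [-0.0, 0.728, 0.685, -0.0]
force: [-0.5, -0.1, -2.8]
width: 0.55
```

Call:
{"name": "arm_command", "arguments": {
  "steps": [
    {"x": 0, "y": 0, "z": 0.0005, "rx": 0, "ry": 0, "rz": 0, "claw": 0.4},
    {"x": 0, "y": 0, "z": 0.001, "rx": 0, "ry": 0, "rz": 0, "claw": 0.4},
    {"x": 0, "y": 0, "z": 0.0015, "rx": 0, "ry": 0, "rz": 0, "claw": 0.4},
    {"x": 0, "y": 0, "z": 0.002, "rx": 0, "ry": 0, "rz": 0, "claw": 0.4},
    {"x": 0, "y": 0, "z": 0.0025, "rx": 0, "ry": 0, "rz": 0, "claw": 0.4},
    {"x": 0, "y": 0, "z": 0.003, "rx": 0, "ry": 0, "rz": 0, "claw": 0.4},
    {"x": 0, "y": 0, "z": 0.0035, "rx": 0, "ry": 0, "rz": 0, "claw": 0.4},
    {"x": 0, "y": 0, "z": 0.004, "rx": 0, "ry": 0, "rz": 0, "claw": 0.4}
  ]
}}

```text
time_s: 6.87
tool_pos: [635.5, -72.1, 94.3]
eef_rot: [0.0, 0.728, 0.685, 0.0]
force: [0.6, 0.7, -3.7]
width: 0.549
```

```bash
python3 go.py B4
```

```text
t 6.8667 pos [635.5 -72.1  94.3] F [ 0.6  0.7 -3.7] w 0.549 rotvec to go [ 0.     0.    -0.005]
B4 tool-frame shift m [0.0003 0.0007 0.0028]
```

Call:
{"name": "arm_command", "arguments": {
  "steps": [
    {"x": 0, "y": 0, "z": 0.0004, "rx": 0, "ry": 0, "rz": 0, "claw": 0.4},
    {"x": 0, "y": 0, "z": 0.0008, "rx": 0, "ry": 0, "rz": 0, "claw": 0.4},
    {"x": 0, "y": 0, "z": 0.0012, "rx": 0, "ry": 0, "rz": 0, "claw": 0.4},
    {"x": 0, "y": 0, "z": 0.0015, "rx": 0, "ry": 0, "rz": 0, "claw": 0.4},
    {"x": 0, "y": 0, "z": 0.0018, "rx": 0, "ry": 0, "rz": 0, "claw": 0.4},
    {"x": 0, "y": 0, "z": 0.002, "rx": 0, "ry": 0, "rz": 0, "claw": 0.4},
    {"x": 0, "y": 0, "z": 0.002, "rx": 0, "ry": 0, "rz": 0, "claw": 0.4},
    {"x": 0, "y": 0, "z": 0.002, "rx": 0, "ry": 0, "rz": 0, "claw": 0.4}
  ]
}}

```text
time_s: 7.53
tool_pos: [635.5, -72.2, 92.6]
eef_rot: [0.0, 0.728, 0.685, 0.0]
force: [-0.2, 0.8, -1.6]
width: 0.547
```

Call:
{"name": "arm_command", "arguments": {
  "steps": [
    {"x": 0, "y": 0, "z": 0.0003, "rx": 0, "ry": 0, "rz": 0, "claw": 0.4},
    {"x": 0, "y": 0, "z": 0.0006, "rx": 0, "ry": 0, "rz": 0, "claw": 0.4},
    {"x": 0, "y": 0, "z": 0.0008, "rx": 0, "ry": 0, "rz": 0, "claw": 0.4},
    {"x": 0, "y": 0, "z": 0.001, "rx": 0, "ry": 0, "rz": 0, "claw": 0.4},
    {"x": 0, "y": 0, "z": 0.001, "rx": 0, "ry": 0, "rz": 0, "claw": 0.4},
    {"x": 0, "y": 0, "z": 0.001, "rx": 0, "ry": 0, "rz": 0, "claw": 0.4},
    {"x": 0, "y": 0, "z": 0.001, "rx": 0, "ry": 0, "rz": 0, "claw": 0.4},
    {"x": 0, "y": 0, "z": 0.001, "rx": 0, "ry": 0, "rz": 0, "claw": 0.4}
  ]
}}

```text
time_s: 8.2
tool_pos: [635.6, -72.2, 92.5]
eef_rot: [0.0, 0.728, 0.685, 0.0]
force: [-1.8, 0.7, 4.2]
width: 0.549
```

Call:
{"name": "arm_command", "arguments": {
  "steps": [
    {"x": 0, "y": 0, "z": -0.0004, "rx": 0, "ry": 0, "rz": 0, "claw": 0.5},
    {"x": 0, "y": 0, "z": -0.0004, "rx": 0, "ry": 0, "rz": 0, "claw": 0.56},
    {"x": 0, "y": 0, "z": -0.0004, "rx": 0, "ry": 0, "rz": 0, "claw": 0.6},
    {"x": 0, "y": 0, "z": -0.0004, "rx": 0, "ry": 0, "rz": 0, "claw": 0.7},
    {"x": 0, "y": 0, "z": -0.0004, "rx": 0, "ry": 0, "rz": 0, "claw": 0.85},
    {"x": 0, "y": 0, "z": -0.0004, "rx": 0, "ry": 0, "rz": 0, "claw": 1},
    {"x": 0, "y": 0, "z": -0.0004, "rx": 0, "ry": 0, "rz": 0, "claw": 1},
    {"x": 0, "y": 0, "z": -0.0004, "rx": 0, "ry": 0, "rz": 0, "claw": 1}
  ]
}}

```text
time_s: 8.87
tool_pos: [635.6, -72.1, 91.6]
eef_rot: [0.0, 0.728, 0.685, -0.0]
force: [-1.2, 0.2, -0.4]
width: 0.916
```

Call:
{"name": "arm_command", "arguments": {
  "steps": [
    {"x": 0, "y": 0, "z": -0.004, "rx": 0, "ry": 0, "rz": 0, "claw": 1},
    {"x": 0, "y": 0, "z": -0.015, "rx": 0, "ry": 0, "rz": 0, "claw": 1},
    {"x": 0, "y": 0, "z": -0.035, "rx": 0, "ry": 0, "rz": 0, "claw": 1},
    {"x": 0, "y": 0, "z": -0.06, "rx": 0, "ry": 0, "rz": 0, "claw": 1},
    {"x": 0, "y": 0, "z": -0.085, "rx": 0, "ry": 0, "rz": 0, "claw": 1},
    {"x": 0, "y": 0, "z": -0.1, "rx": 0, "ry": 0, "rz": 0, "claw": 1},
    {"x": 0, "y": 0, "z": -0.108, "rx": 0, "ry": 0, "rz": 0, "claw": 1},
    {"x": 0, "y": 0, "z": -0.11, "rx": 0, "ry": 0, "rz": 0, "claw": 1}
  ]
}}

```text
time_s: 9.53
tool_pos: [636.6, -72.3, 204.5]
eef_rot: [0.002, 0.728, 0.685, 0.001]
force: [1.0, 0.5, 0.4]
width: 0.996
```

```bash
python3 go.py tin
```

```text
t 9.5333 pos [636.6 -72.3 204.5] F [1.  0.5 0.4] w 0.996 rotvec to go [ 0.004  0.001 -0.005]
tin tool-frame shift m [ 0.0527 -0.1745  0.1577]
```

Call:
{"name": "arm_command", "arguments": {
  "steps": [
    {"x": 0.003, "y": -0.01, "z": 0, "rx": 0, "ry": 0, "rz": 0, "claw": 1},
    {"x": 0.011, "y": -0.035, "z": 0, "rx": 0, "ry": 0, "rz": 0, "claw": 1},
    {"x": 0.02, "y": -0.066, "z": 0, "rx": 0, "ry": 0, "rz": 0, "claw": 1},
    {"x": 0.03, "y": -0.098, "z": 0, "rx": 0, "ry": 0, "rz": 0, "claw": 1},
    {"x": 0.039, "y": -0.13, "z": 0, "rx": 0, "ry": 0, "rz": 0, "claw": 1},
    {"x": 0.047, "y": -0.155, "z": 0, "rx": 0, "ry": 0, "rz": 0, "claw": 1},
    {"x": 0.051, "y": -0.17, "z": 0, "rx": 0, "ry": 0, "rz": 0, "claw": 1},
    {"x": 0.0525, "y": -0.174, "z": 0, "rx": 0, "ry": 0, "rz": 0, "claw": 1}
  ]
}}

```text
time_s: 10.2
tool_pos: [460.2, -7.7, 200.6]
eef_rot: [-0.002, 0.728, 0.686, -0.001]
force: [-0.2, 0.1, -0.1]
width: 0.999
```

Call:
{"name": "arm_command", "arguments": {
  "steps": [
    {"x": 0, "y": 0, "z": 0.005, "rx": 0, "ry": 0, "rz": 0, "claw": 1},
    {"x": 0, "y": 0, "z": 0.02, "rx": 0, "ry": 0, "rz": 0, "claw": 1},
    {"x": 0, "y": 0, "z": 0.04, "rx": 0, "ry": 0, "rz": 0, "claw": 1},
    {"x": 0, "y": 0, "z": 0.06, "rx": 0, "ry": 0, "rz": 0, "claw": 1},
    {"x": 0, "y": 0, "z": 0.08, "rx": 0, "ry": 0, "rz": 0, "claw": 1},
    {"x": 0, "y": 0, "z": 0.095, "rx": 0, "ry": 0, "rz": 0, "claw": 1},
    {"x": 0, "y": 0, "z": 0.1, "rx": 0, "ry": 0, "rz": 0, "claw": 1},
    {"x": 0, "y": 0, "z": 0.1, "rx": 0, "ry": 0, "rz": 0, "claw": 1}
  ]
}}

```text
time_s: 10.87
tool_pos: [464.5, -9.3, 99.7]
eef_rot: [-0.002, 0.728, 0.685, -0.001]
force: [-0.4, -0.7, 0.2]
width: 0.997
```

```bash
python3 go.py tin
```

```text
t 10.8667 pos [464.5  -9.3  99.7] F [-0.4 -0.7  0.2] w 0.997 rotvec to go [-0.004 -0.    -0.005]
tin tool-frame shift m [0.0001 0.0021 0.0537]
```

Call:
{"name": "arm_command", "arguments": {
  "steps": [
    {"x": 0, "y": 0.001, "z": 0.005, "rx": 0, "ry": 0, "rz": 0, "claw": 1},
    {"x": 0, "y": 0.001, "z": 0.017, "rx": 0, "ry": 0, "rz": 0, "claw": 1},
    {"x": 0, "y": 0.001, "z": 0.03, "rx": 0, "ry": 0, "rz": 0, "claw": 1},
    {"x": 0, "y": 0.001, "z": 0.042, "rx": 0, "ry": 0, "rz": 0, "claw": 1},
    {"x": 0, "y": 0.001, "z": 0.049, "rx": 0, "ry": 0, "rz": 0, "claw": 1},
    {"x": 0, "y": 0.001, "z": 0.052, "rx": 0, "ry": 0, "rz": 0, "claw": 1},
    {"x": 0, "y": 0.001, "z": 0.053, "rx": 0, "ry": 0, "rz": 0, "claw": 1},
    {"x": 0, "y": 0.001, "z": 0.053, "rx": 0, "ry": 0, "rz": 0, "claw": 1}
  ]
}}

```text
time_s: 11.53
tool_pos: [466.6, -9.3, 49.1]
eef_rot: [0.0, 0.728, 0.685, 0.0]
force: [0.8, -0.6, -0.2]
width: 1.0
```

```bash
python3 go.py tin
```

```text
t 11.5333 pos [466.6  -9.3  49.1] F [ 0.8 -0.6 -0.2] w 1.0 rotvec to go [ 0.001  0.    -0.005]
tin tool-frame shift m [ 0.     -0.0003  0.0031]
```

Call:
{"name": "arm_command", "arguments": {
  "steps": [
    {"x": 0, "y": 0, "z": 0.002, "rx": 0, "ry": 0, "rz": 0, "claw": 0.8},
    {"x": 0, "y": 0, "z": 0.002, "rx": 0, "ry": 0, "rz": 0, "claw": 0.68},
    {"x": 0, "y": 0, "z": 0.002, "rx": 0, "ry": 0, "rz": 0, "claw": 0.62},
    {"x": 0, "y": 0, "z": 0.002, "rx": 0, "ry": 0, "rz": 0, "claw": 0.58},
    {"x": 0, "y": 0, "z": 0.002, "rx": 0, "ry": 0, "rz": 0, "claw": 0.5},
    {"x": 0, "y": 0, "z": 0.002, "rx": 0, "ry": 0, "rz": 0, "claw": 0.4},
    {"x": 0, "y": 0, "z": 0.002, "rx": 0, "ry": 0, "rz": 0, "claw": 0.4},
    {"x": 0, "y": 0, "z": 0.002, "rx": 0, "ry": 0, "rz": 0, "claw": 0.4}
  ]
}}

```text
time_s: 12.2
tool_pos: [466.5, -9.3, 46.9]
eef_rot: [0.0, 0.728, 0.685, 0.0]
force: [0.6, -0.0, 0.8]
width: 0.588
```

Call:
{"name": "arm_command", "arguments": {
  "steps": [
    {"x": 0, "y": 0, "z": -0.004, "rx": 0, "ry": 0, "rz": 0, "claw": 0.4},
    {"x": 0, "y": 0, "z": -0.015, "rx": 0, "ry": 0, "rz": 0, "claw": 0.4},
    {"x": 0, "y": 0, "z": -0.035, "rx": 0, "ry": 0, "rz": 0, "claw": 0.4},
    {"x": 0, "y": 0, "z": -0.06, "rx": 0, "ry": 0, "rz": 0, "claw": 0.4},
    {"x": 0, "y": 0, "z": -0.085, "rx": 0, "ry": 0, "rz": 0, "claw": 0.4},
    {"x": 0, "y": 0, "z": -0.105, "rx": 0, "ry": 0, "rz": 0, "claw": 0.4},
    {"x": 0, "y": 0, "z": -0.115, "rx": 0, "ry": 0, "rz": 0, "claw": 0.4},
    {"x": 0, "y": 0, "z": -0.12, "rx": 0, "ry": 0, "rz": 0, "claw": 0.4}
  ]
}}

```text
time_s: 12.87
tool_pos: [466.5, -9.3, 168.1]
eef_rot: [0.001, 0.728, 0.685, 0.001]
force: [0.5, 0.6, -2.1]
width: 0.587
```

```bash
python3 go.py B3
```

```text
t 12.8667 pos [466.5  -9.3 168.1] F [ 0.5  0.6 -2.1] w 0.587 rotvec to go [ 0.002  0.    -0.005]
B3 tool-frame shift m [0.0279 0.1729 0.106 ]
```

Call:
{"name": "arm_command", "arguments": {
  "steps": [
    {"x": 0.002, "y": 0.01, "z": 0, "rx": 0, "ry": 0, "rz": 0, "claw": 0.4},
    {"x": 0.006, "y": 0.035, "z": 0, "rx": 0, "ry": 0, "rz": 0, "claw": 0.4},
    {"x": 0.011, "y": 0.066, "z": 0, "rx": 0, "ry": 0, "rz": 0, "claw": 0.4},
    {"x": 0.016, "y": 0.098, "z": 0, "rx": 0, "ry": 0, "rz": 0, "claw": 0.4},
    {"x": 0.021, "y": 0.13, "z": 0, "rx": 0, "ry": 0, "rz": 0, "claw": 0.4},
    {"x": 0.025, "y": 0.155, "z": 0, "rx": 0, "ry": 0, "rz": 0, "claw": 0.4},
    {"x": 0.027, "y": 0.169, "z": 0, "rx": 0, "ry": 0, "rz": 0, "claw": 0.4},
    {"x": 0.028, "y": 0.173, "z": 0, "rx": 0, "ry": 0, "rz": 0, "claw": 0.4}
  ]
}}

```text
time_s: 13.53
tool_pos: [642.7, 8.5, 163.5]
eef_rot: [-0.001, 0.728, 0.685, -0.001]
force: [-0.3, 0.6, -1.8]
width: 0.588
```

Call:
{"name": "arm_command", "arguments": {
  "steps": [
    {"x": 0, "y": 0, "z": 0.004, "rx": 0, "ry": 0, "rz": 0, "claw": 0.4},
    {"x": 0, "y": 0, "z": 0.014, "rx": 0, "ry": 0, "rz": 0, "claw": 0.4},
    {"x": 0, "y": 0, "z": 0.03, "rx": 0, "ry": 0, "rz": 0, "claw": 0.4},
    {"x": 0, "y": 0, "z": 0.046, "rx": 0, "ry": 0, "rz": 0, "claw": 0.4},
    {"x": 0, "y": 0, "z": 0.062, "rx": 0, "ry": 0, "rz": 0, "claw": 0.4},
    {"x": 0, "y": 0, "z": 0.076, "rx": 0, "ry": 0, "rz": 0, "claw": 0.4},
    {"x": 0, "y": 0, "z": 0.083, "rx": 0, "ry": 0, "rz": 0, "claw": 0.4},
    {"x": 0, "y": 0, "z": 0.085, "rx": 0, "ry": 0, "rz": 0, "claw": 0.4}
  ]
}}

```text
time_s: 14.2
tool_pos: [637.7, 8.3, 79.6]
eef_rot: [-0.002, 0.728, 0.685, -0.002]
force: [0.5, -0.9, -1.6]
width: 0.587
```

```bash
python3 go.py B3
```

```text
t 14.2 pos [637.7   8.3  79.6] F [ 0.5 -0.9 -1.6] w 0.587 rotvec to go [-0.005 -0.    -0.005]
B3 tool-frame shift m [-0.0001  0.0034  0.0171]
```

Call:
{"name": "arm_command", "arguments": {
  "steps": [
    {"x": 0, "y": 0.001, "z": 0.002, "rx": 0, "ry": 0, "rz": 0, "claw": 0.4},
    {"x": 0, "y": 0.001, "z": 0.005, "rx": 0, "ry": 0, "rz": 0, "claw": 0.4},
    {"x": 0, "y": 0.001, "z": 0.008, "rx": 0, "ry": 0, "rz": 0, "claw": 0.4},
    {"x": 0, "y": 0.001, "z": 0.011, "rx": 0, "ry": 0, "rz": 0, "claw": 0.4},
    {"x": 0, "y": 0.001, "z": 0.013, "rx": 0, "ry": 0, "rz": 0, "claw": 0.4},
    {"x": 0, "y": 0.001, "z": 0.014, "rx": 0, "ry": 0, "rz": 0, "claw": 0.4},
    {"x": 0, "y": 0.001, "z": 0.0145, "rx": 0, "ry": 0, "rz": 0, "claw": 0.4},
    {"x": 0, "y": 0.001, "z": 0.0145, "rx": 0, "ry": 0, "rz": 0, "claw": 0.4}
  ]
}}

```text
time_s: 14.87
tool_pos: [641.4, 8.1, 67.2]
eef_rot: [0.0, 0.728, 0.685, -0.0]
force: [-0.3, 0.8, -2.2]
width: 0.589
```

```bash
python3 go.py B3
```

```text
t 14.8667 pos [641.4   8.1  67.2] F [-0.3  0.8 -2.2] w 0.589 rotvec to go [-0.     0.    -0.005]
B3 tool-frame shift m [-0.0002 -0.0004  0.0047]
```

Target z is 62.9, so 4.3 mm remain. I'll creep down.

Call:
{"name": "arm_command", "arguments": {
  "steps": [
    {"x": 0, "y": 0, "z": 0.0008, "rx": 0, "ry": 0, "rz": 0, "claw": 0.4},
    {"x": 0, "y": 0, "z": 0.0016, "rx": 0, "ry": 0, "rz": 0, "claw": 0.4},
    {"x": 0, "y": 0, "z": 0.0024, "rx": 0, "ry": 0, "rz": 0, "claw": 0.4},
    {"x": 0, "y": 0, "z": 0.003, "rx": 0, "ry": 0, "rz": 0, "claw": 0.4},
    {"x": 0, "y": 0, "z": 0.0035, "rx": 0, "ry": 0, "rz": 0, "claw": 0.4},
    {"x": 0, "y": 0, "z": 0.004, "rx": 0, "ry": 0, "rz": 0, "claw": 0.4},
    {"x": 0, "y": 0, "z": 0.0043, "rx": 0, "ry": 0, "rz": 0, "claw": 0.4},
    {"x": 0, "y": 0, "z": 0.0045, "rx": 0, "ry": 0, "rz": 0, "claw": 0.4}
  ]
}}

```text
time_s: 15.53
tool_pos: [641.4, 8.1, 63.0]
eef_rot: [0.0, 0.728, 0.685, 0.0]
force: [-1.0, 0.1, 0.7]
width: 0.586
```

Call:
{"name": "arm_command", "arguments": {
  "steps": [
    {"x": 0, "y": 0, "z": 0.0003, "rx": 0, "ry": 0, "rz": 0, "claw": 0.4},
    {"x": 0, "y": 0, "z": 0, "rx": 0, "ry": 0, "rz": 0, "claw": 0.58},
    {"x": 0, "y": 0, "z": 0, "rx": 0, "ry": 0, "rz": 0, "claw": 0.62},
    {"x": 0, "y": 0, "z": 0, "rx": 0, "ry": 0, "rz": 0, "claw": 0.7},
    {"x": 0, "y": 0, "z": 0, "rx": 0, "ry": 0, "rz": 0, "claw": 0.85},
    {"x": 0, "y": 0, "z": 0, "rx": 0, "ry": 0, "rz": 0, "claw": 1},
    {"x": 0, "y": 0, "z": 0, "rx": 0, "ry": 0, "rz": 0, "claw": 1},
    {"x": 0, "y": 0, "z": 0, "rx": 0, "ry": 0, "rz": 0, "claw": 1}
  ]
}}

```text
time_s: 16.2
tool_pos: [641.5, 8.1, 62.8]
eef_rot: [0.0, 0.728, 0.685, 0.0]
force: [0.1, 1.1, 0.3]
width: 0.938
```

Call:
{"name": "arm_command", "arguments": {
  "steps": [
    {"x": 0, "y": 0, "z": -0.004, "rx": 0, "ry": 0, "rz": 0, "claw": 1},
    {"x": 0, "y": 0, "z": -0.015, "rx": 0, "ry": 0, "rz": 0, "claw": 1},
    {"x": 0, "y": 0, "z": -0.035, "rx": 0, "ry": 0, "rz": 0, "claw": 1},
    {"x": 0, "y": 0, "z": -0.065, "rx": 0, "ry": 0, "rz": 0, "claw": 1},
    {"x": 0, "y": 0, "z": -0.095, "rx": 0, "ry": 0, "rz": 0, "claw": 1},
    {"x": 0, "y": 0, "z": -0.115, "rx": 0, "ry": 0, "rz": 0, "claw": 1},
    {"x": 0, "y": 0, "z": -0.125, "rx": 0, "ry": 0, "rz": 0, "claw": 1},
    {"x": 0, "y": 0, "z": -0.13, "rx": 0, "ry": 0, "rz": 0, "claw": 1}
  ]
}}

```text
time_s: 16.87
tool_pos: [642.4, 8.1, 195.6]
eef_rot: [0.002, 0.728, 0.685, 0.001]
force: [0.4, -0.5, 0.6]
width: 0.998
```

```bash
python3 go.py jar
```

```text
t 16.8667 pos [642.4   8.1 195.6] F [ 0.4 -0.5  0.6] w 0.998 rotvec to go [ 0.004  0.    -0.005]
jar tool-frame shift m [-0.1116 -0.173   0.1499]
```

Call:
{"name": "arm_command", "arguments": {
  "steps": [
    {"x": -0.006, "y": -0.01, "z": 0, "rx": 0, "ry": 0, "rz": 0, "claw": 1},
    {"x": -0.022, "y": -0.035, "z": 0, "rx": 0, "ry": 0, "rz": 0, "claw": 1},
    {"x": -0.042, "y": -0.065, "z": 0, "rx": 0, "ry": 0, "rz": 0, "claw": 1},
    {"x": -0.062, "y": -0.096, "z": 0, "rx": 0, "ry": 0, "rz": 0, "claw": 1},
    {"x": -0.082, "y": -0.127, "z": 0, "rx": 0, "ry": 0, "rz": 0, "claw": 1},
    {"x": -0.1, "y": -0.154, "z": 0, "rx": 0, "ry": 0, "rz": 0, "claw": 1},
    {"x": -0.109, "y": -0.168, "z": 0, "rx": 0, "ry": 0, "rz": 0, "claw": 1},
    {"x": -0.1115, "y": -0.172, "z": 0, "rx": 0, "ry": 0, "rz": 0, "claw": 1}
  ]
}}

```text
time_s: 17.53
tool_pos: [458.2, -93.2, 191.3]
eef_rot: [-0.002, 0.729, 0.684, -0.002]
force: [-0.2, 0.1, -1.0]
width: 1.004
```

Call:
{"name": "arm_command", "arguments": {
  "steps": [
    {"x": 0, "y": 0, "z": 0.002, "rx": 0, "ry": 0, "rz": 0, "claw": 1},
    {"x": 0, "y": 0, "z": 0.01, "rx": 0, "ry": 0, "rz": 0, "claw": 1},
    {"x": 0, "y": 0, "z": 0.023, "rx": 0, "ry": 0, "rz": 0, "claw": 1},
    {"x": 0, "y": 0, "z": 0.036, "rx": 0, "ry": 0, "rz": 0, "claw": 1},
    {"x": 0, "y": 0, "z": 0.047, "rx": 0, "ry": 0, "rz": 0, "claw": 1},
    {"x": 0, "y": 0, "z": 0.054, "rx": 0, "ry": 0, "rz": 0, "claw": 1},
    {"x": 0, "y": 0, "z": 0.056, "rx": 0, "ry": 0, "rz": 0, "claw": 1},
    {"x": 0, "y": 0, "z": 0.056, "rx": 0, "ry": 0, "rz": 0, "claw": 1}
  ]
}}

```text
time_s: 18.2
tool_pos: [463.0, -92.1, 135.6]
eef_rot: [-0.001, 0.728, 0.686, -0.0]
force: [-0.3, -0.3, 1.0]
width: 1.001
```

```bash
python3 go.py jar; python3 - <<'E'
from h import *
p,d=grab_frame("side"); cv2.imwrite("pics/s3.png",p)
E
```

```text
t 18.2 pos [463.  -92.1 135.6] F [-0.3 -0.3  1. ] w 1.001 rotvec to go [-0.002 -0.001 -0.004]
jar tool-frame shift m [-0.0008  0.0008  0.0906]
```

View pics/s3.png

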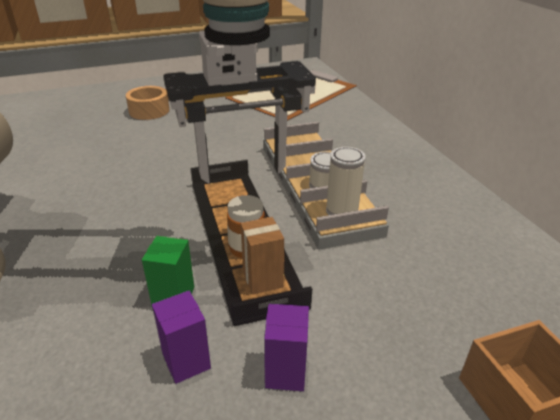

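The can (346,182) and tin (322,170) stand upright in the two right-hand bays. The gripper is above the jar (245,220). Descending to the jar.

Call:
{"name": "arm_command", "arguments": {
  "steps": [
    {"x": -0.001, "y": 0, "z": 0.005, "rx": 0, "ry": 0, "rz": 0, "claw": 1},
    {"x": -0.001, "y": 0, "z": 0.018, "rx": 0, "ry": 0, "rz": 0, "claw": 1},
    {"x": -0.001, "y": 0, "z": 0.035, "rx": 0, "ry": 0, "rz": 0, "claw": 1},
    {"x": -0.001, "y": 0, "z": 0.052, "rx": 0, "ry": 0, "rz": 0, "claw": 1},
    {"x": -0.001, "y": 0, "z": 0.07, "rx": 0, "ry": 0, "rz": 0, "claw": 1},
    {"x": -0.001, "y": 0, "z": 0.083, "rx": 0, "ry": 0, "rz": 0, "claw": 1},
    {"x": -0.001, "y": 0, "z": 0.089, "rx": 0, "ry": 0, "rz": 0, "claw": 1},
    {"x": -0.001, "y": 0, "z": 0.09, "rx": 0, "ry": 0, "rz": 0, "claw": 1}
  ]
}}

```text
time_s: 18.92
tool_pos: [462.4, -93.6, 46.0]
eef_rot: [-0.001, 0.728, 0.685, -0.0]
force: [-0.9, -0.4, -0.2]
width: 1.001
```

Call:
{"name": "arm_command", "arguments": {
  "steps": [
    {"x": 0, "y": 0, "z": 0, "rx": 0, "ry": 0, "rz": 0, "claw": 1},
    {"x": 0, "y": 0, "z": 0, "rx": 0, "ry": 0, "rz": 0, "claw": 0.8},
    {"x": 0, "y": 0, "z": 0, "rx": 0, "ry": 0, "rz": 0, "claw": 0.68},
    {"x": 0, "y": 0, "z": 0, "rx": 0, "ry": 0, "rz": 0, "claw": 0.62},
    {"x": 0, "y": 0, "z": 0, "rx": 0, "ry": 0, "rz": 0, "claw": 0.58},
    {"x": 0, "y": 0, "z": 0, "rx": 0, "ry": 0, "rz": 0, "claw": 0.5},
    {"x": 0, "y": 0, "z": 0, "rx": 0, "ry": 0, "rz": 0, "claw": 0.4},
    {"x": 0, "y": 0, "z": 0, "rx": 0, "ry": 0, "rz": 0, "claw": 0.4}
  ]
}}

```text
time_s: 19.58
tool_pos: [463.8, -93.9, 47.1]
eef_rot: [0.001, 0.728, 0.685, 0.001]
force: [1.0, -0.2, 1.2]
width: 0.588
```

```bash
python3 go.py jar
```

```text
t 19.5833 pos [463.8 -93.9  47.1] F [ 1.  -0.2  1.2] w 0.588 rotvec to go [ 0.002  0.    -0.005]
jar tool-frame shift m [ 0.001  -0.0002  0.0021]
```

Call:
{"name": "arm_command", "arguments": {
  "steps": [
    {"x": 0, "y": 0, "z": -0.004, "rx": 0, "ry": 0, "rz": 0, "claw": 0.4},
    {"x": 0, "y": 0, "z": -0.015, "rx": 0, "ry": 0, "rz": 0, "claw": 0.4},
    {"x": 0, "y": 0, "z": -0.035, "rx": 0, "ry": 0, "rz": 0, "claw": 0.4},
    {"x": 0, "y": 0, "z": -0.06, "rx": 0, "ry": 0, "rz": 0, "claw": 0.4},
    {"x": 0, "y": 0, "z": -0.085, "rx": 0, "ry": 0, "rz": 0, "claw": 0.4},
    {"x": 0, "y": 0, "z": -0.105, "rx": 0, "ry": 0, "rz": 0, "claw": 0.4},
    {"x": 0, "y": 0, "z": -0.115, "rx": 0, "ry": 0, "rz": 0, "claw": 0.4},
    {"x": 0, "y": 0, "z": -0.12, "rx": 0, "ry": 0, "rz": 0, "claw": 0.4}
  ]
}}

```text
time_s: 20.25
tool_pos: [463.3, -93.8, 168.1]
eef_rot: [0.001, 0.728, 0.685, 0.0]
force: [0.7, 0.9, -1.4]
width: 0.589
```

```bash
python3 go.py B2
```

```text
t 20.25 pos [463.3 -93.8 168.1] F [ 0.7  0.9 -1.4] w 0.589 rotvec to go [ 0.002  0.001 -0.005]
B2 tool-frame shift m [0.1925 0.1709 0.1068]
```

Call:
{"name": "arm_command", "arguments": {
  "steps": [
    {"x": 0.01, "y": 0.009, "z": 0, "rx": 0, "ry": 0, "rz": 0, "claw": 0.4},
    {"x": 0.035, "y": 0.031, "z": 0, "rx": 0, "ry": 0, "rz": 0, "claw": 0.4},
    {"x": 0.064, "y": 0.057, "z": 0, "rx": 0, "ry": 0, "rz": 0, "claw": 0.4},
    {"x": 0.093, "y": 0.083, "z": 0, "rx": 0, "ry": 0, "rz": 0, "claw": 0.4},
    {"x": 0.122, "y": 0.109, "z": 0, "rx": 0, "ry": 0, "rz": 0, "claw": 0.4},
    {"x": 0.15, "y": 0.134, "z": 0, "rx": 0, "ry": 0, "rz": 0, "claw": 0.4},
    {"x": 0.176, "y": 0.156, "z": 0, "rx": 0, "ry": 0, "rz": 0, "claw": 0.4},
    {"x": 0.188, "y": 0.167, "z": 0, "rx": 0, "ry": 0, "rz": 0, "claw": 0.4}
  ]
}}

```text
time_s: 20.92
tool_pos: [642.7, 87.3, 164.3]
eef_rot: [-0.001, 0.728, 0.686, -0.0]
force: [0.2, 0.3, -2.0]
width: 0.59
```

Call:
{"name": "arm_command", "arguments": {
  "steps": [
    {"x": 0.0035, "y": 0.003, "z": 0, "rx": 0, "ry": 0, "rz": 0, "claw": 0.4},
    {"x": 0.0045, "y": 0.004, "z": 0.005, "rx": 0, "ry": 0, "rz": 0, "claw": 0.4},
    {"x": 0.0045, "y": 0.004, "z": 0.015, "rx": 0, "ry": 0, "rz": 0, "claw": 0.4},
    {"x": 0.0045, "y": 0.004, "z": 0.03, "rx": 0, "ry": 0, "rz": 0, "claw": 0.4},
    {"x": 0.0045, "y": 0.004, "z": 0.045, "rx": 0, "ry": 0, "rz": 0, "claw": 0.4},
    {"x": 0.0045, "y": 0.004, "z": 0.055, "rx": 0, "ry": 0, "rz": 0, "claw": 0.4},
    {"x": 0.0045, "y": 0.004, "z": 0.06, "rx": 0, "ry": 0, "rz": 0, "claw": 0.4},
    {"x": 0.0045, "y": 0.004, "z": 0.06, "rx": 0, "ry": 0, "rz": 0, "claw": 0.4}
  ]
}}

```text
time_s: 21.58
tool_pos: [643.4, 87.0, 105.1]
eef_rot: [-0.001, 0.729, 0.685, -0.001]
force: [0.1, -0.2, -1.5]
width: 0.593
```

```bash
python3 go.py B2
```

```text
t 21.5833 pos [643.4  87.  105.1] F [ 0.1 -0.2 -1.5] w 0.593 rotvec to go [-0.004  0.001 -0.006]
B2 tool-frame shift m [0.0009 0.0025 0.0435]
```

Target z is 63.1. I'll go down about 40 mm, then check.

Call:
{"name": "arm_command", "arguments": {
  "steps": [
    {"x": 0.0005, "y": 0.001, "z": 0.004, "rx": 0, "ry": 0, "rz": 0, "claw": 0.4},
    {"x": 0.0005, "y": 0.001, "z": 0.011, "rx": 0, "ry": 0, "rz": 0, "claw": 0.4},
    {"x": 0.0005, "y": 0.001, "z": 0.019, "rx": 0, "ry": 0, "rz": 0, "claw": 0.4},
    {"x": 0.0005, "y": 0.001, "z": 0.027, "rx": 0, "ry": 0, "rz": 0, "claw": 0.4},
    {"x": 0.0005, "y": 0.001, "z": 0.033, "rx": 0, "ry": 0, "rz": 0, "claw": 0.4},
    {"x": 0.0005, "y": 0.001, "z": 0.037, "rx": 0, "ry": 0, "rz": 0, "claw": 0.4},
    {"x": 0.0005, "y": 0.001, "z": 0.038, "rx": 0, "ry": 0, "rz": 0, "claw": 0.4},
    {"x": 0.0005, "y": 0.001, "z": 0.038, "rx": 0, "ry": 0, "rz": 0, "claw": 0.4}
  ]
}}

```text
time_s: 22.25
tool_pos: [646.1, 88.5, 68.2]
eef_rot: [-0.0, 0.728, 0.685, -0.0]
force: [-0.1, -0.5, -2.5]
width: 0.588
```

```bash
python3 go.py B2
```

```text
t 22.25 pos [646.1  88.5  68.2] F [-0.1 -0.5 -2.5] w 0.588 rotvec to go [-0.001  0.    -0.005]
B2 tool-frame shift m [-0.0007 -0.0002  0.0067]
```

Call:
{"name": "arm_command", "arguments": {
  "steps": [
    {"x": 0, "y": 0, "z": 0.001, "rx": 0, "ry": 0, "rz": 0, "claw": 0.4},
    {"x": 0, "y": 0, "z": 0.002, "rx": 0, "ry": 0, "rz": 0, "claw": 0.4},
    {"x": 0, "y": 0, "z": 0.003, "rx": 0, "ry": 0, "rz": 0, "claw": 0.4},
    {"x": 0, "y": 0, "z": 0.0038, "rx": 0, "ry": 0, "rz": 0, "claw": 0.4},
    {"x": 0, "y": 0, "z": 0.0043, "rx": 0, "ry": 0, "rz": 0, "claw": 0.4},
    {"x": 0, "y": 0, "z": 0.0047, "rx": 0, "ry": 0, "rz": 0, "claw": 0.4},
    {"x": 0, "y": 0, "z": 0.005, "rx": 0, "ry": 0, "rz": 0, "claw": 0.4},
    {"x": 0, "y": 0, "z": 0.005, "rx": 0, "ry": 0, "rz": 0, "claw": 0.4}
  ]
}}

```text
time_s: 22.92
tool_pos: [646.3, 88.5, 63.7]
eef_rot: [0.0, 0.728, 0.685, -0.0]
force: [0.1, 1.5, -1.8]
width: 0.594
```

Call:
{"name": "arm_command", "arguments": {
  "steps": [
    {"x": 0, "y": 0, "z": 0.0003, "rx": 0, "ry": 0, "rz": 0, "claw": 0.4},
    {"x": 0, "y": 0, "z": 0.0006, "rx": 0, "ry": 0, "rz": 0, "claw": 0.4},
    {"x": 0, "y": 0, "z": 0.0009, "rx": 0, "ry": 0, "rz": 0, "claw": 0.4},
    {"x": 0, "y": 0, "z": 0.0012, "rx": 0, "ry": 0, "rz": 0, "claw": 0.4},
    {"x": 0, "y": 0, "z": 0.0012, "rx": 0, "ry": 0, "rz": 0, "claw": 0.4},
    {"x": 0, "y": 0, "z": 0.0012, "rx": 0, "ry": 0, "rz": 0, "claw": 0.4},
    {"x": 0, "y": 0, "z": 0.0012, "rx": 0, "ry": 0, "rz": 0, "claw": 0.4},
    {"x": 0, "y": 0, "z": 0.0012, "rx": 0, "ry": 0, "rz": 0, "claw": 0.4}
  ]
}}

```text
time_s: 23.58
tool_pos: [646.4, 88.5, 63.1]
eef_rot: [0.0, 0.728, 0.685, 0.0]
force: [-0.8, -0.5, 4.0]
width: 0.59
```

Contact at z 63.1 with +4 N. Releasing and lifting.

Call:
{"name": "arm_command", "arguments": {
  "steps": [
    {"x": 0, "y": 0, "z": -0.0004, "rx": 0, "ry": 0, "rz": 0, "claw": 0.5},
    {"x": 0, "y": 0, "z": -0.0004, "rx": 0, "ry": 0, "rz": 0, "claw": 0.59},
    {"x": 0, "y": 0, "z": -0.0004, "rx": 0, "ry": 0, "rz": 0, "claw": 0.62},
    {"x": 0, "y": 0, "z": -0.0004, "rx": 0, "ry": 0, "rz": 0, "claw": 0.7},
    {"x": 0, "y": 0, "z": -0.0004, "rx": 0, "ry": 0, "rz": 0, "claw": 0.85},
    {"x": 0, "y": 0, "z": -0.0004, "rx": 0, "ry": 0, "rz": 0, "claw": 1},
    {"x": 0, "y": 0, "z": -0.0004, "rx": 0, "ry": 0, "rz": 0, "claw": 1},
    {"x": 0, "y": 0, "z": -0.0004, "rx": 0, "ry": 0, "rz": 0, "claw": 1}
  ]
}}

```text
time_s: 24.25
tool_pos: [646.3, 88.5, 62.8]
eef_rot: [0.0, 0.728, 0.685, -0.0]
force: [0.6, -0.0, 0.3]
width: 0.94
```

Call:
{"name": "arm_command", "arguments": {
  "steps": [
    {"x": 0, "y": 0, "z": -0.004, "rx": 0, "ry": 0, "rz": 0, "claw": 1},
    {"x": 0, "y": 0, "z": -0.015, "rx": 0, "ry": 0, "rz": 0, "claw": 1},
    {"x": 0, "y": 0, "z": -0.035, "rx": 0, "ry": 0, "rz": 0, "claw": 1},
    {"x": 0, "y": 0, "z": -0.065, "rx": 0, "ry": 0, "rz": 0, "claw": 1},
    {"x": 0, "y": 0, "z": -0.095, "rx": 0, "ry": 0, "rz": 0, "claw": 1},
    {"x": 0, "y": 0, "z": -0.115, "rx": 0, "ry": 0, "rz": 0, "claw": 1},
    {"x": 0, "y": 0, "z": -0.125, "rx": 0, "ry": 0, "rz": 0, "claw": 1},
    {"x": 0, "y": 0, "z": -0.13, "rx": 0, "ry": 0, "rz": 0, "claw": 1}
  ]
}}

```text
time_s: 24.92
tool_pos: [647.3, 88.6, 195.8]
eef_rot: [0.001, 0.728, 0.685, 0.002]
force: [-0.3, -0.1, 0.4]
width: 0.997
```

```bash
python3 go.py carton
```

```text
t 24.9167 pos [647.3  88.6 195.8] F [-0.3 -0.1  0.4] w 0.997 rotvec to go [ 0.004 -0.    -0.005]
carton tool-frame shift m [-0.2668 -0.1668  0.133 ]
```

Call:
{"name": "arm_command", "arguments": {
  "steps": [
    {"x": -0.013, "y": -0.008, "z": 0, "rx": 0, "ry": 0, "rz": 0, "claw": 1},
    {"x": -0.042, "y": -0.026, "z": 0, "rx": 0, "ry": 0, "rz": 0, "claw": 1},
    {"x": -0.073, "y": -0.046, "z": 0, "rx": 0, "ry": 0, "rz": 0, "claw": 1},
    {"x": -0.104, "y": -0.065, "z": 0, "rx": 0, "ry": 0, "rz": 0, "claw": 1},
    {"x": -0.135, "y": -0.084, "z": 0, "rx": 0, "ry": 0, "rz": 0, "claw": 1},
    {"x": -0.166, "y": -0.104, "z": 0, "rx": 0, "ry": 0, "rz": 0, "claw": 1},
    {"x": -0.197, "y": -0.123, "z": 0, "rx": 0, "ry": 0, "rz": 0, "claw": 1},
    {"x": -0.225, "y": -0.14, "z": 0, "rx": 0, "ry": 0, "rz": 0, "claw": 1}
  ]
}}

```text
time_s: 25.58
tool_pos: [489.0, -128.9, 191.1]
eef_rot: [-0.002, 0.728, 0.685, -0.001]
force: [0.3, -0.4, 0.1]
width: 1.005
```

Call:
{"name": "arm_command", "arguments": {
  "steps": [
    {"x": -0.022, "y": -0.014, "z": 0, "rx": 0, "ry": 0, "rz": 0, "claw": 1},
    {"x": -0.036, "y": -0.022, "z": 0, "rx": 0, "ry": 0, "rz": 0, "claw": 1},
    {"x": -0.0418, "y": -0.026, "z": 0.004, "rx": 0, "ry": 0, "rz": 0, "claw": 1},
    {"x": -0.0418, "y": -0.026, "z": 0.015, "rx": 0, "ry": 0, "rz": 0, "claw": 1},
    {"x": -0.0418, "y": -0.026, "z": 0.03, "rx": 0, "ry": 0, "rz": 0, "claw": 1},
    {"x": -0.0418, "y": -0.026, "z": 0.04, "rx": 0, "ry": 0, "rz": 0, "claw": 1},
    {"x": -0.0418, "y": -0.026, "z": 0.045, "rx": 0, "ry": 0, "rz": 0, "claw": 1},
    {"x": -0.0418, "y": -0.026, "z": 0.045, "rx": 0, "ry": 0, "rz": 0, "claw": 1}
  ]
}}

```text
time_s: 26.25
tool_pos: [463.0, -166.7, 146.0]
eef_rot: [-0.002, 0.728, 0.685, -0.001]
force: [-0.2, 0.6, 0.7]
width: 0.998
```

```bash
python3 go.py carton
```

```text
t 26.25 pos [ 463.  -166.7  146. ] F [-0.2  0.6  0.7] w 0.998 rotvec to go [-0.004 -0.002 -0.005]
carton tool-frame shift m [-0.0009  0.0026  0.084 ]
```

Call:
{"name": "arm_command", "arguments": {
  "steps": [
    {"x": -0.001, "y": 0.001, "z": 0.005, "rx": 0, "ry": 0, "rz": 0, "claw": 1},
    {"x": -0.001, "y": 0.001, "z": 0.017, "rx": 0, "ry": 0, "rz": 0, "claw": 1},
    {"x": -0.001, "y": 0.001, "z": 0.033, "rx": 0, "ry": 0, "rz": 0, "claw": 1},
    {"x": -0.001, "y": 0.001, "z": 0.049, "rx": 0, "ry": 0, "rz": 0, "claw": 1},
    {"x": -0.001, "y": 0.001, "z": 0.065, "rx": 0, "ry": 0, "rz": 0, "claw": 1},
    {"x": -0.001, "y": 0.001, "z": 0.077, "rx": 0, "ry": 0, "rz": 0, "claw": 1},
    {"x": -0.001, "y": 0.001, "z": 0.082, "rx": 0, "ry": 0, "rz": 0, "claw": 1},
    {"x": -0.001, "y": 0.001, "z": 0.083, "rx": 0, "ry": 0, "rz": 0, "claw": 1}
  ]
}}

```text
time_s: 26.92
tool_pos: [465.1, -168.4, 64.3]
eef_rot: [-0.001, 0.728, 0.685, -0.0]
force: [0.2, -0.3, -0.6]
width: 1.001
```

Call:
{"name": "arm_command", "arguments": {
  "steps": [
    {"x": 0, "y": 0, "z": 0, "rx": 0, "ry": 0, "rz": 0, "claw": 1},
    {"x": 0, "y": 0, "z": 0, "rx": 0, "ry": 0, "rz": 0, "claw": 0.75},
    {"x": 0, "y": 0, "z": 0, "rx": 0, "ry": 0, "rz": 0, "claw": 0.6},
    {"x": 0, "y": 0, "z": 0, "rx": 0, "ry": 0, "rz": 0, "claw": 0.54},
    {"x": 0, "y": 0, "z": 0, "rx": 0, "ry": 0, "rz": 0, "claw": 0.5},
    {"x": 0, "y": 0, "z": 0, "rx": 0, "ry": 0, "rz": 0, "claw": 0.45},
    {"x": 0, "y": 0, "z": 0, "rx": 0, "ry": 0, "rz": 0, "claw": 0.35},
    {"x": 0, "y": 0, "z": 0, "rx": 0, "ry": 0, "rz": 0, "claw": 0.35}
  ]
}}

```text
time_s: 27.58
tool_pos: [465.3, -168.8, 65.1]
eef_rot: [0.0, 0.728, 0.685, -0.0]
force: [0.2, 0.0, -0.1]
width: 0.541
```

```bash
python3 go.py carton
```

```text
t 27.5833 pos [ 465.3 -168.8   65.1] F [ 0.2  0.  -0.1] w 0.541 rotvec to go [ 0.     0.    -0.005]
carton tool-frame shift m [ 0.0012 -0.0002  0.0031]
```

Call:
{"name": "arm_command", "arguments": {
  "steps": [
    {"x": 0, "y": 0, "z": 0, "rx": 0, "ry": 0, "rz": 0, "claw": 0.35},
    {"x": 0, "y": 0, "z": 0, "rx": 0, "ry": 0, "rz": 0, "claw": 0.35},
    {"x": 0, "y": 0, "z": 0, "rx": 0, "ry": 0, "rz": 0, "claw": 0.35},
    {"x": 0, "y": 0, "z": 0, "rx": 0, "ry": 0, "rz": 0, "claw": 0.35},
    {"x": 0, "y": 0, "z": 0, "rx": 0, "ry": 0, "rz": 0, "claw": 0.35},
    {"x": 0, "y": 0, "z": 0, "rx": 0, "ry": 0, "rz": 0, "claw": 0.35},
    {"x": 0, "y": 0, "z": 0, "rx": 0, "ry": 0, "rz": 0, "claw": 0.35},
    {"x": 0, "y": 0, "z": 0, "rx": 0, "ry": 0, "rz": 0, "claw": 0.35}
  ]
}}

```text
time_s: 28.25
tool_pos: [465.4, -168.9, 65.0]
eef_rot: [0.0, 0.728, 0.685, 0.0]
force: [0.4, 0.2, 0.9]
width: 0.488
```

```bash
python3 go.py B1
```

```text
t 28.25 pos [ 465.4 -168.9   65. ] F [0.4 0.2 0.9] w 0.488 rotvec to go [ 0.     0.    -0.005]
B1 tool-frame shift m [ 0.3472  0.1643 -0.0135]
```

Call:
{"name": "arm_command", "arguments": {
  "steps": [
    {"x": 0, "y": 0, "z": -0.004, "rx": 0, "ry": 0, "rz": 0, "claw": 0.35},
    {"x": 0, "y": 0, "z": -0.015, "rx": 0, "ry": 0, "rz": 0, "claw": 0.35},
    {"x": 0, "y": 0, "z": -0.035, "rx": 0, "ry": 0, "rz": 0, "claw": 0.35},
    {"x": 0, "y": 0, "z": -0.06, "rx": 0, "ry": 0, "rz": 0, "claw": 0.35},
    {"x": 0, "y": 0, "z": -0.085, "rx": 0, "ry": 0, "rz": 0, "claw": 0.35},
    {"x": 0, "y": 0, "z": -0.105, "rx": 0, "ry": 0, "rz": 0, "claw": 0.35},
    {"x": 0, "y": 0, "z": -0.115, "rx": 0, "ry": 0, "rz": 0, "claw": 0.35},
    {"x": 0, "y": 0, "z": -0.12, "rx": 0, "ry": 0, "rz": 0, "claw": 0.35}
  ]
}}

```text
time_s: 28.92
tool_pos: [465.7, -168.9, 186.4]
eef_rot: [0.001, 0.728, 0.685, 0.0]
force: [0.1, -0.6, -2.0]
width: 0.493
```

Call:
{"name": "arm_command", "arguments": {
  "steps": [
    {"x": 0.01, "y": 0.005, "z": 0, "rx": 0, "ry": 0, "rz": 0, "claw": 0.35},
    {"x": 0.033, "y": 0.016, "z": 0, "rx": 0, "ry": 0, "rz": 0, "claw": 0.35},
    {"x": 0.06, "y": 0.028, "z": 0, "rx": 0, "ry": 0, "rz": 0, "claw": 0.35},
    {"x": 0.09, "y": 0.043, "z": 0, "rx": 0, "ry": 0, "rz": 0, "claw": 0.35},
    {"x": 0.12, "y": 0.057, "z": 0, "rx": 0, "ry": 0, "rz": 0, "claw": 0.35},
    {"x": 0.15, "y": 0.071, "z": 0, "rx": 0, "ry": 0, "rz": 0, "claw": 0.35},
    {"x": 0.18, "y": 0.085, "z": 0, "rx": 0, "ry": 0, "rz": 0, "claw": 0.35},
    {"x": 0.21, "y": 0.1, "z": 0, "rx": 0, "ry": 0, "rz": 0, "claw": 0.35}
  ]
}}

```text
time_s: 29.58
tool_pos: [577.1, 37.4, 182.8]
eef_rot: [-0.002, 0.728, 0.685, -0.001]
force: [0.2, 0.2, -2.0]
width: 0.488
```

Call:
{"name": "arm_command", "arguments": {
  "steps": [
    {"x": 0.03, "y": 0.014, "z": 0, "rx": 0, "ry": 0, "rz": 0, "claw": 0.35},
    {"x": 0.06, "y": 0.028, "z": 0, "rx": 0, "ry": 0, "rz": 0, "claw": 0.35},
    {"x": 0.088, "y": 0.041, "z": 0, "rx": 0, "ry": 0, "rz": 0, "claw": 0.35},
    {"x": 0.11, "y": 0.052, "z": 0, "rx": 0, "ry": 0, "rz": 0, "claw": 0.35},
    {"x": 0.125, "y": 0.059, "z": 0, "rx": 0, "ry": 0, "rz": 0, "claw": 0.35},
    {"x": 0.133, "y": 0.063, "z": 0, "rx": 0, "ry": 0, "rz": 0, "claw": 0.35},
    {"x": 0.136, "y": 0.0643, "z": 0, "rx": 0, "ry": 0, "rz": 0, "claw": 0.35},
    {"x": 0.136, "y": 0.0643, "z": 0, "rx": 0, "ry": 0, "rz": 0, "claw": 0.35}
  ]
}}

```text
time_s: 30.25
tool_pos: [649.7, 167.1, 183.3]
eef_rot: [-0.001, 0.728, 0.686, -0.001]
force: [0.0, -0.6, -1.9]
width: 0.492
```

```bash
python3 go.py B1
```

```text
t 30.25 pos [649.7 167.1 183.3] F [ 0.  -0.6 -1.9] w 0.492 rotvec to go [-0.003  0.001 -0.004]
B1 tool-frame shift m [0.0007 0.0012 0.1048]
```

Call:
{"name": "arm_command", "arguments": {
  "steps": [
    {"x": 0, "y": 0, "z": 0.004, "rx": 0, "ry": 0, "rz": 0, "claw": 0.35},
    {"x": 0, "y": 0, "z": 0.015, "rx": 0, "ry": 0, "rz": 0, "claw": 0.35},
    {"x": 0, "y": 0, "z": 0.033, "rx": 0, "ry": 0, "rz": 0, "claw": 0.35},
    {"x": 0, "y": 0, "z": 0.051, "rx": 0, "ry": 0, "rz": 0, "claw": 0.35},
    {"x": 0, "y": 0, "z": 0.069, "rx": 0, "ry": 0, "rz": 0, "claw": 0.35},
    {"x": 0, "y": 0, "z": 0.083, "rx": 0, "ry": 0, "rz": 0, "claw": 0.35},
    {"x": 0, "y": 0, "z": 0.09, "rx": 0, "ry": 0, "rz": 0, "claw": 0.35},
    {"x": 0, "y": 0, "z": 0.092, "rx": 0, "ry": 0, "rz": 0, "claw": 0.35}
  ]
}}

```text
time_s: 30.92
tool_pos: [648.7, 165.4, 90.9]
eef_rot: [-0.001, 0.729, 0.685, -0.002]
force: [-0.2, -0.7, -1.4]
width: 0.489
```

Call:
{"name": "arm_command", "arguments": {
  "steps": [
    {"x": 0, "y": 0, "z": 0.001, "rx": 0, "ry": 0, "rz": 0, "claw": 0.35},
    {"x": 0, "y": 0, "z": 0.0025, "rx": 0, "ry": 0, "rz": 0, "claw": 0.35},
    {"x": 0, "y": 0, "z": 0.004, "rx": 0, "ry": 0, "rz": 0, "claw": 0.35},
    {"x": 0, "y": 0, "z": 0.0055, "rx": 0, "ry": 0, "rz": 0, "claw": 0.35},
    {"x": 0, "y": 0, "z": 0.0065, "rx": 0, "ry": 0, "rz": 0, "claw": 0.35},
    {"x": 0, "y": 0, "z": 0.007, "rx": 0, "ry": 0, "rz": 0, "claw": 0.35},
    {"x": 0, "y": 0, "z": 0.007, "rx": 0, "ry": 0, "rz": 0, "claw": 0.35},
    {"x": 0, "y": 0, "z": 0.007, "rx": 0, "ry": 0, "rz": 0, "claw": 0.35}
  ]
}}

```text
time_s: 31.58
tool_pos: [650.5, 166.6, 86.1]
eef_rot: [0.0, 0.728, 0.685, 0.0]
force: [0.6, -0.1, -2.2]
width: 0.49
```

```bash
python3 go.py B1
```

```text
t 31.5833 pos [650.5 166.6  86.1] F [ 0.6 -0.1 -2.2] w 0.49 rotvec to go [ 0.     0.    -0.005]
B1 tool-frame shift m [0.0011 0.0001 0.0076]
```

Call:
{"name": "arm_command", "arguments": {
  "steps": [
    {"x": 0, "y": 0, "z": 0.001, "rx": 0, "ry": 0, "rz": 0, "claw": 0.35},
    {"x": 0, "y": 0, "z": 0.002, "rx": 0, "ry": 0, "rz": 0, "claw": 0.35},
    {"x": 0, "y": 0, "z": 0.003, "rx": 0, "ry": 0, "rz": 0, "claw": 0.35},
    {"x": 0, "y": 0, "z": 0.0038, "rx": 0, "ry": 0, "rz": 0, "claw": 0.35},
    {"x": 0, "y": 0, "z": 0.0043, "rx": 0, "ry": 0, "rz": 0, "claw": 0.35},
    {"x": 0, "y": 0, "z": 0.0047, "rx": 0, "ry": 0, "rz": 0, "claw": 0.35},
    {"x": 0, "y": 0, "z": 0.005, "rx": 0, "ry": 0, "rz": 0, "claw": 0.35},
    {"x": 0, "y": 0, "z": 0.005, "rx": 0, "ry": 0, "rz": 0, "claw": 0.35}
  ]
}}

```text
time_s: 32.25
tool_pos: [650.3, 166.6, 81.1]
eef_rot: [0.0, 0.728, 0.685, -0.0]
force: [-0.1, 0.4, -0.9]
width: 0.488
```

Call:
{"name": "arm_command", "arguments": {
  "steps": [
    {"x": 0, "y": 0, "z": 0.0003, "rx": 0, "ry": 0, "rz": 0, "claw": 0.35},
    {"x": 0, "y": 0, "z": 0.0005, "rx": 0, "ry": 0, "rz": 0, "claw": 0.35},
    {"x": 0, "y": 0, "z": 0.0007, "rx": 0, "ry": 0, "rz": 0, "claw": 0.35},
    {"x": 0, "y": 0, "z": 0.0007, "rx": 0, "ry": 0, "rz": 0, "claw": 0.35},
    {"x": 0, "y": 0, "z": 0.0007, "rx": 0, "ry": 0, "rz": 0, "claw": 0.35},
    {"x": 0, "y": 0, "z": 0.0007, "rx": 0, "ry": 0, "rz": 0, "claw": 0.35},
    {"x": 0, "y": 0, "z": 0.0007, "rx": 0, "ry": 0, "rz": 0, "claw": 0.35},
    {"x": 0, "y": 0, "z": 0.0007, "rx": 0, "ry": 0, "rz": 0, "claw": 0.35}
  ]
}}

```text
time_s: 32.92
tool_pos: [650.4, 166.6, 81.0]
eef_rot: [0.0, 0.728, 0.685, 0.0]
force: [-1.7, -0.8, 6.6]
width: 0.489
```

Contact at z 81.0. Releasing, lifting, and moving back towards the robot so the cameras have a clear view.

Call:
{"name": "arm_command", "arguments": {
  "steps": [
    {"x": 0, "y": 0, "z": -0.0006, "rx": 0, "ry": 0, "rz": 0, "claw": 0.4},
    {"x": 0, "y": 0, "z": -0.0006, "rx": 0, "ry": 0, "rz": 0, "claw": 0.49},
    {"x": 0, "y": 0, "z": -0.0006, "rx": 0, "ry": 0, "rz": 0, "claw": 0.53},
    {"x": 0, "y": 0, "z": -0.0006, "rx": 0, "ry": 0, "rz": 0, "claw": 0.65},
    {"x": 0, "y": 0, "z": -0.0006, "rx": 0, "ry": 0, "rz": 0, "claw": 0.85},
    {"x": 0, "y": 0, "z": -0.0006, "rx": 0, "ry": 0, "rz": 0, "claw": 1},
    {"x": 0, "y": 0, "z": -0.0006, "rx": 0, "ry": 0, "rz": 0, "claw": 1},
    {"x": 0, "y": 0, "z": -0.0006, "rx": 0, "ry": 0, "rz": 0, "claw": 1}
  ]
}}

```text
time_s: 33.58
tool_pos: [650.4, 166.6, 80.7]
eef_rot: [0.0, 0.728, 0.685, -0.0]
force: [0.3, 0.4, -0.7]
width: 0.844
```

Call:
{"name": "arm_command", "arguments": {
  "steps": [
    {"x": 0, "y": 0, "z": -0.004, "rx": 0, "ry": 0, "rz": 0, "claw": 1},
    {"x": 0, "y": 0, "z": -0.015, "rx": 0, "ry": 0, "rz": 0, "claw": 1},
    {"x": 0, "y": 0, "z": -0.035, "rx": 0, "ry": 0, "rz": 0, "claw": 1},
    {"x": 0, "y": 0, "z": -0.065, "rx": 0, "ry": 0, "rz": 0, "claw": 1},
    {"x": 0, "y": 0, "z": -0.095, "rx": 0, "ry": 0, "rz": 0, "claw": 1},
    {"x": 0, "y": 0, "z": -0.115, "rx": 0, "ry": 0, "rz": 0, "claw": 1},
    {"x": 0, "y": 0, "z": -0.125, "rx": 0, "ry": 0, "rz": 0, "claw": 1},
    {"x": 0, "y": 0, "z": -0.13, "rx": 0, "ry": 0, "rz": 0, "claw": 1}
  ]
}}

```text
time_s: 34.25
tool_pos: [651.4, 166.7, 213.8]
eef_rot: [0.001, 0.728, 0.685, 0.002]
force: [-0.2, 0.4, 0.2]
width: 1.0
```

Call:
{"name": "arm_command", "arguments": {
  "steps": [
    {"x": 0, "y": -0.015, "z": 0, "rx": 0, "ry": 0, "rz": 0, "claw": 1},
    {"x": 0, "y": -0.045, "z": 0, "rx": 0, "ry": 0, "rz": 0, "claw": 1},
    {"x": 0, "y": -0.08, "z": 0, "rx": 0, "ry": 0, "rz": 0, "claw": 1},
    {"x": 0, "y": -0.115, "z": 0, "rx": 0, "ry": 0, "rz": 0, "claw": 1},
    {"x": 0, "y": -0.15, "z": 0, "rx": 0, "ry": 0, "rz": 0, "claw": 1},
    {"x": 0, "y": -0.185, "z": 0, "rx": 0, "ry": 0, "rz": 0, "claw": 1},
    {"x": 0, "y": -0.22, "z": 0, "rx": 0, "ry": 0, "rz": 0, "claw": 1},
    {"x": 0, "y": -0.25, "z": 0, "rx": 0, "ry": 0, "rz": 0, "claw": 1}
  ]
}}

```text
time_s: 34.92
tool_pos: [397.4, 181.5, 209.6]
eef_rot: [-0.001, 0.728, 0.685, -0.001]
force: [0.2, 0.8, 0.4]
width: 0.997
```

Call:
{"name": "arm_command", "arguments": {
  "steps": [
    {"x": 0.005, "y": -0.025, "z": 0, "rx": 0, "ry": 0, "rz": 0, "claw": 1},
    {"x": 0.015, "y": -0.045, "z": 0, "rx": 0, "ry": 0, "rz": 0, "claw": 1},
    {"x": 0.03, "y": -0.06, "z": 0, "rx": 0, "ry": 0, "rz": 0, "claw": 1},
    {"x": 0.05, "y": -0.07, "z": 0, "rx": 0, "ry": 0, "rz": 0, "claw": 1},
    {"x": 0.065, "y": -0.08, "z": 0, "rx": 0, "ry": 0, "rz": 0, "claw": 1},
    {"x": 0.075, "y": -0.085, "z": 0, "rx": 0, "ry": 0, "rz": 0, "claw": 1},
    {"x": 0.08, "y": -0.085, "z": 0, "rx": 0, "ry": 0, "rz": 0, "claw": 1},
    {"x": 0.08, "y": -0.085, "z": 0, "rx": 0, "ry": 0, "rz": 0, "claw": 1}
  ]
}}

```text
time_s: 35.58
tool_pos: [320.4, 267.3, 210.1]
eef_rot: [-0.0, 0.728, 0.686, -0.001]
force: [1.2, 0.3, -0.3]
width: 1.0
```

```bash
cat > chk.py <<'E'
from h import *
p,d=grab_frame("top");cv2.imwrite("pics/top1.png",p);P=cloud("top",d);z=P[...,2]
p2,_=grab_frame("side");cv2.imwrite("pics/s4.png",p2)
C=np.array([644.6,47.8]);e=np.array([.0604,.9982]);f=np.array([.9982,-.0604])  # rack in top-camera terms
for nm,s,h in [("carton",120,120.5),("jar",40,112.5),("tin",-40,82.5),("can",-120,135.5)]:
    b=C+s*e
    M=(np.hypot(P[...,0]-b[0],P[...,1]-b[1])<42)&(z>h-8)&(z<h+8)
    v,u=np.nonzero(M);zm=np.median(z[M]);Q=ray("top",u,v,zm);r=cv2.minAreaRect(Q);o=np.array(r[0])-b
    print(nm,len(u),"top z",zm.round(1),"size",np.round(r[1],1),"ang",round(r[2],1),"offset along x,y of rack",(o@f).round(1),(o@e).round(1))
E
python3 chk.py; python3 go.py
```

```text
carton 802 top z 120.0 size [47.3 51.8] ang 1.0 offset along x,y of rack -1.4 -0.3
jar 699 top z 111.9 size [51.2 50.4] ang 46.9 offset along x,y of rack -1.0 0.6
tin 805 top z 83.0 size [56.1 55.5] ang 1.2 offset along x,y of rack -1.1 1.0
can 784 top z 136.0 size [52.8 50.3] ang 1.2 offset along x,y of rack -1.9 -0.2
t 35.6833 pos [320.9 266.4 210.3] F [ 0.3 -0.2 -0.1] w 1.003 rotvec to go [-0.001  0.001 -0.005]
```

View pics/top1.png

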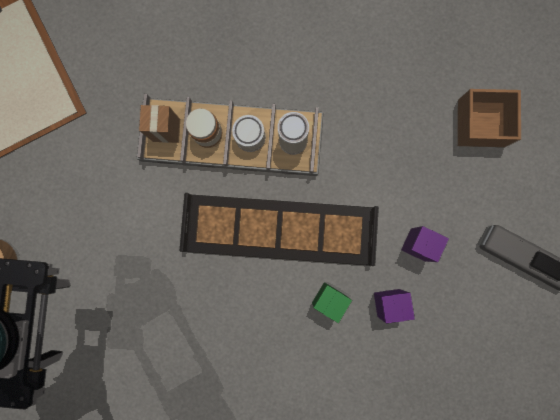

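View pics/s4.png

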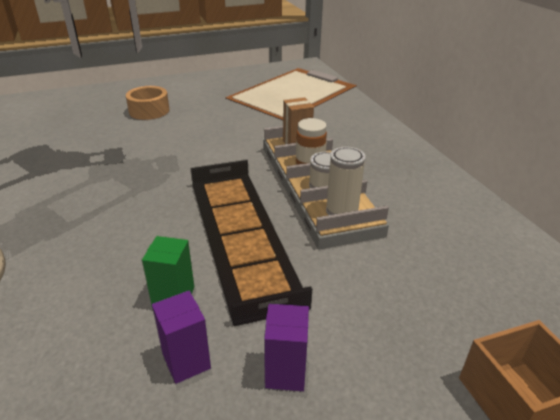

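The pictures show all four items upright and centred in the rack. From left to right these are the carton (157,122), jar (202,126), tin (248,131) and can (293,130). The pads are empty and the arm is clear, so I'll hand in.

```bash
python3 -c "
from bench import *
print(job_done())"
```

```text
the job is handed in; nothing more can be done
None
```

All four items are in the rack in reverse order, and I handed the job in at about 36 s of the 106 s allowed. From left to right the rack now holds the carton, jar, tin and can. Each was lowered slowly until the wrist force showed it resting on the deck, then released.

**Last checks:**
- In the final camera views all four stand upright, within about 2 mm of the middle of their bays. Their tops are at the expected heights: 120, 112, 83 and 136 mm.
- The tray pads are empty, the look-alikes were not moved, and the gripper is open and well clear.
- The highest wrist force I read, at the end of a move, was about 7 N, when the carton touched the deck.

**Disagreements and slips:**
- The two cameras differed by about 2.5 mm in x. I used the average, which explains the 1–2 mm x offsets seen from the top camera alone.
- One move was refused because rows were missing turn values, so I sent it again; nothing had moved.
- The carton grip read about 51 mm at first. After another 0.7 s of closing it settled at the expected 46 mm, before I lifted it.

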